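Snap the retaining clip onto the sprung spindle shaft with the fork tool

TASK

Pick up the clip fork and use it, not the fingers, to push the loose split clip along the jig's bed sideways onto the groove of the sprung shaft until it snaps fully home. The shaft gives way until it meets a hidden stop, so go by feel: press firmly but gently, and do not go on pressing hard once it has snapped. Then lay the fork back flat on the rubber mat, let go of it, and leave the other things alone.

Things in the scene. Friction and masses are not known exactly. Their poses are not given: they have to be found in the camera images.
- spindle_jig: Aluminium jig fixed on the table: foot 130 x 156 x 10 mm, block 100 (x) x 156 (y), its flat bed 40 mm above the table, no side rails. Origin: on the table under the shaft's rest place. The clip is pushed along the jig's +y: from the open front edge of the bed (y = -68 mm) to the shaft (y = 0); behind it a grey spring housing (44 wide, y = 39 to 87 mm, 70 mm above the table).
- shaft_axis (a point): Point on the axis of the upright steel shaft, at the height of the bed top; axes as the jig's. The shaft has a groove (neck) 16 mm in diameter from the bed top to 8.5 mm above it, and a head 24 mm in diameter above that, up to 28 mm above the bed. A thin rod runs from the head into the spring housing.
- jig_shaft (a joint): How far the sprung shaft is pushed back along the jig's +y (m): 0 at rest, soft spring 0.2 N/mm, until its rod meets a solid stop inside the housing, unseen and set anywhere from 0.009 to 0.021. Only then can the clip be forced on: its jaws start to open 13 mm short of the shaft, the push peaks at about 8 to 16 N some 7 mm short, and 4 mm short they snap shut and the push falls to a few N.
- axle_clip: Loose dark steel split clip (E-shape), 42 mm wide (x), 6 mm thick, flat on the bed before the shaft, open mouth roughly to the jig's +y. Origin: on its underside at its seat centre, which lies on shaft_axis when home. Flat back 21 mm behind the origin (-y), 42 mm wide; two springy jaws reach 10 mm ahead of it, 36 mm over their outsides; a middle tongue meets the shaft at home. Over 24 N bends it.
- clip_fork: Fork tool, 0.2 kg: wooden handle 24 wide (x, flat sides to grip) x 84 long (y) x 30 tall, lying on its underside, a shank along +y and a two-pronged steel fork. Origin: centre of the handle's underside. Fork plate 8 mm thick, 8 to 16 mm above the underside; flat fork floor at y = +120 mm, pocket 46 wide between prongs that reach y = +132 and flare out to y = +143; 70 mm over all.
- tool_mat: Black rubber mat 120 (x) x 230 (y) x 4 mm fixed on the table, on which the fork lies. Origin: on the table, 30 mm toward -y from the mat's centre (mat spans y = -85 to +145 mm).
- pump_collar_a: Bystander: small pump collar 28 x 28 x 34 mm standing on the table; origin under its centre. Leave alone.
- pump_collar_b: Bystander: another pump collar of the same size. Leave alone.
- spare_pin: Bystander: steel spindle pin 26 mm wide at its foot, 110 mm tall, standing; origin under its centre. Leave alone.

How it is judged:
By the outcome, as a careful person would: the job done as asked, in the order asked, and still so for the second after the job is handed in, with the robot touching nothing.
It also fails if it takes over 72 s, if anything falls off the work surface, if the arm or the gripper's body presses on something with over 40 N, if the wrist force passes 120 N, or if a joint passes its speed limit or range.

ROBOT

A 7-joint arm with a two-finger parallel gripper is mounted at the origin on a cart in front of the work surface, level with it; the furniture and walls round the work are solid. World frame = base frame: x ahead of the robot, y to its left, z up, the work surface at z = 0. Lengths are in m, angles in rad, forces in N, time in s.
With the tool pointing down it reaches from about 0.4 to 0.9 m from the base axis. Payload 5.5 kg.
Tool frame: the origin (TCP) lies on the centre line of the jaws, within the pads' length; the fingertips stand env.tips_ahead ahead of it and the grasp point (between the pads) lies 3 mm ahead of it (env.tips_ahead is the distance from the TCP to the fingertips, in m); z points along the fingers, y is the direction in which the jaws open and shut (so a half turn about z gives the same grasp; the last joint's range is limited). The gripper opens to 92 mm and grips with 3 to 60 N. Pads are 19 mm wide; open, the fingers measure 130 mm over their backs; the gripper's body (75 mm by 190 mm) begins 47 mm behind the grasp point.
Start: joints at [1.509, 0.501, -0.427, 1.55, 0.221, 1.138, -0.21], TCP at [0.207, -0.616, 0.21] pointing down, gripper open.
Joint ranges: [-2.88, 2.88], [-0.31, 2.03], [-1.54, 1.56], [0.2, 2.42], [-1.41, 4.55], [0.19, 2.02], [-2.57, 2.57]. Speed limits (rad/s): [2.57, 2.57, 3.14, 3.14, 3.14, 3.14, 3.14].

INTERFACE

Orientations are given as a 3x3 rotation matrix whose columns are the frame's x, y, z axes.
In Python, from workcell import env gives the robot as it stands.
- The arm moves only by the tool play_rows, never from a script. Its argument "commands" is a list of rows, each a list of 4 numbers: the shift along the tool's x, y, z in mm, then the turn about the tool's z in rad. A call has exactly 5 rows; each row is the pose to reach, as a shift and turn from the pose measured when the call began, along the tool's axes at that moment; what a row does not reach only later rows make up. A row lasts 1/10 s, in which the tool goes at most 50 mm and 8.59 degrees, less where a joint would pass 70% of its speed; a pose out of reach is approached as far as the arm can. A call with a gripper value outside its range is refused whole. "claw" is the opening, from -1 (shut) to 1 (fully open), set as the call begins (left out, the last holds). The fingers move at their own pace and stop on an object; "force" is the grip in N (left out, the last holds). Time passes only in rows, so rows that repeat a pose let the fingers close, or fill a call up. It gives the time, the measured TCP pose, the force and the opening at its end, in the units of the state.
- env.sense(): the state, without advancing time (a new reading comes with each control period).
- env.camera(name): name is "scene" or "side" or "wrist"; returns a dict with "img" (420x560x3 uint8, red, green, blue), "depth" (420x560 float32, m along the optical axis (not along the pixel's ray), 0 where there is no reading), "K" (3x3 intrinsics, pixels), "position" and "orientation" of the camera in the world. Camera axes: x right, y up, looking along -z (the intrinsics and any distortion apply to the point x, -y, -z); pixel columns grow to the right and rows downward; lengths in m; the calibration is good to about 2 mm. A picture is of the moment at which its call begins.
- env.finish_job(): hands the job in, once; it reports no verdict.
The state is a dict: "time": time; "joints": joint angles; "dq": joint speeds; "joint_torque": joint torques, N m; "tcp_pos": TCP position; "ee_rot": TCP orientation; "force": force on the tool from outside, world axes, zero at the start; "moment": the same for the moment, N m; "finger_gap": opening from 0.0 (shut) to 1.0 (fully open).
Only numpy, scipy, OpenCV 4.12 (cv2) and the standard library are available. Lean on these libraries where they do the work, as an engineer would, in place of code of your own. Each camera call takes 0.05 s, during which the arm holds its last target.

## Working session

There is one attempt and no reset: what is moved stays moved. The work goes in short steps, Python scripts to look and compute and a tool call to move; the robot and the scene stay as the last step left them, time stands still between calls to the robot, and variables do not carry over. Pictures are saved under pics/ and viewed, and the job is handed in when it is done.

Besides the shell and the picture viewer there is one more tool, called as name([rows], argument=value, ...), one row to a line, values as JSON. play_rows: Moves the arm, as the interface text tells. Its arguments: {"type":"object","properties":{"commands":{"type":"array","items":{"type":"array","items":{"type":"number"}}},"claw":{"type":"number"},"force":{"type":"number"}},"required":["commands"]}

```bash
ls; mkdir -p pics
cat > h.py <<'E'
import numpy as np, cv2
from workcell import env
def snap(n,tag):
    c=env.camera(n); cv2.imwrite(f'pics/{tag}.png',c['img'][:,:,::-1]); np.savez(f'pics/{tag}.npz',**{k:np.array(c[k]) for k in c}); return c
def load(tag): return dict(np.load(f'pics/{tag}.npz'))
def w(c,u,v,d=None):
    if d is None: d=c['depth'][int(round(v)),int(round(u))]
    K=c['K']; p=np.array([(u-K[0,2])/K[0,0]*d,-(v-K[1,2])/K[1,1]*d,-d]); return c['orientation']@p+c['position']
def wz(c,u,v,z):
    o=c['position']; r=w(c,u,v,1.0)-o; return o+r*(z-o[2])/r[2]
def px(c,p):
    q=c['orientation'].T@(np.array(p)-c['position']); K=c['K']; return K[0,0]*q[0]/-q[2]+K[0,2], K[1,1]*-q[1]/-q[2]+K[1,2]
E
python3 - <<'E'
from h import *
for n in('scene','side','wrist'):
    c=snap(n,n+'0'); print(n,c['position'],c['orientation'].round(3).tolist(),c['K'].tolist(),[k for k in c])
s=env.sense(); print(s, env.tips_ahead)
E
```

```text
pics
scene [-0.02839464  0.52268002  0.8490138 ] [[-0.646, 0.527, -0.553], [-0.764, -0.446, 0.466], [-0.001, 0.723, 0.691]] [[424.6090278814382, 0.0, 275.7811100071581], [0.0, 424.6090278814382, 209.44041496796686], [0.0, 0.0, 1.0]] ['img', 'depth', 'K', 'position', 'orientation']
side [0.42764284 0.72061717 0.51987611] [[-0.978, 0.13, -0.165], [-0.209, -0.513, 0.832], [0.024, 0.848, 0.529]] [[387.4883413567302, 0.0, 277.68019730758823], [0.0, 387.4883413567302, 210.21974274203268], [0.0, 0.0, 1.0]] ['img', 'depth', 'K', 'position', 'orientation']
wrist [ 0.28100172 -0.59056163  0.38451815] [[0.319, 0.907, 0.274], [-0.948, 0.306, 0.09], [-0.002, -0.288, 0.958]] [[315.7809468264335, 0.0, 275.97852273499524], [0.0, 315.7809468264335, 211.80356607452245], [0.0, 0.0, 1.0]] ['img', 'depth', 'K', 'position', 'orientation']
{'time': 0.15, 'joints': array([ 1.50921535,  0.50167159, -0.42682582,  1.5511673 ,  0.22081415,
        1.13830083, -0.2103065 ]), 'dq': array([ 0.00099843, -0.00141529, -0.00110625, -0.00306777, -0.00082379,
        0.00214458, -0.00085239]), 'joint_torque': array([-5.80827036e-03, -5.67116690e+01, -5.82481161e+00, -2.79464632e+01,
       -6.86759083e-02,  2.65479757e-02,  1.10241604e-04]), 'tcp_pos': array([ 0.20720606, -0.61551113,  0.20880958]), 'ee_rot': array([[ 9.47711598e-01,  3.19127791e-01, -4.24500466e-04],
       [ 3.19128068e-01, -9.47710513e-01,  1.43516009e-03],
       [ 5.56959151e-05, -1.49558788e-03, -9.99998880e-01]]), 'force': array([ 0.39942025,  0.99353804, -0.17695053]), 'moment': array([ 0.01096764, -0.00775641, -0.04528221]), 'finger_gap': 0.9997116603824953} 0.022
```

View pics/scene0.png

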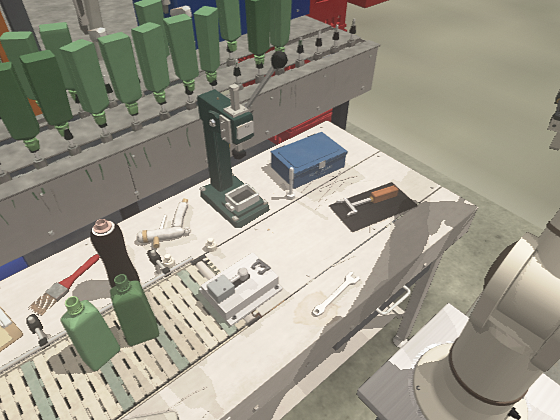

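View pics/side0.png

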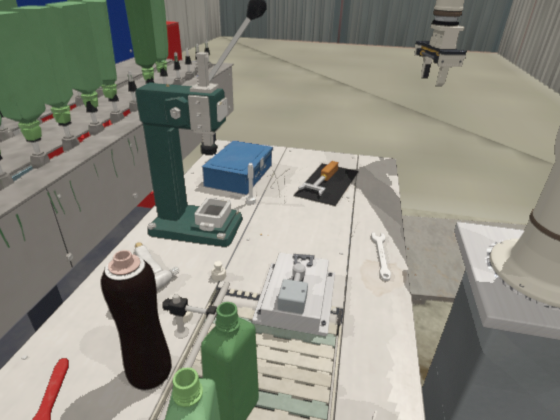

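View pics/wrist0.png

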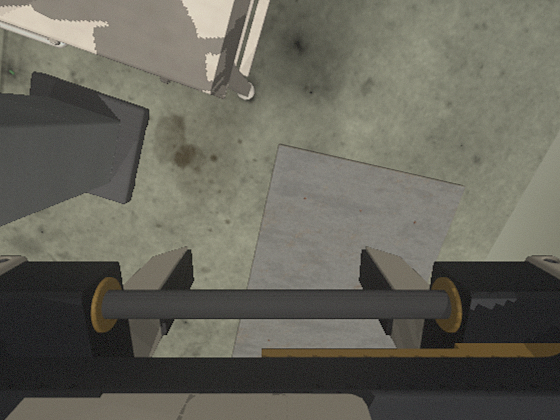

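Scene: the jig is around (240,290), and the fork on the mat is around (375,200). Next I'll enlarge crops.

Run:
```python
from h import *
a=cv2.imread('pics/scene0.png'); b=cv2.imread('pics/side0.png')
cv2.imwrite('pics/s_fork.png',cv2.resize(a[165:245,315:435],None,fx=6,fy=6,interpolation=2))
cv2.imwrite('pics/s_jig.png',cv2.resize(a[240:335,185:295],None,fx=6,fy=6,interpolation=2))
cv2.imwrite('pics/d_jig.png',cv2.resize(b[240:340,245:350],None,fx=6,fy=6,interpolation=2))
cv2.imwrite('pics/d_fork.png',cv2.resize(b[150:220,285:375],None,fx=6,fy=6,interpolation=2))
```

```text
(no output)
```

View pics/s_fork.png

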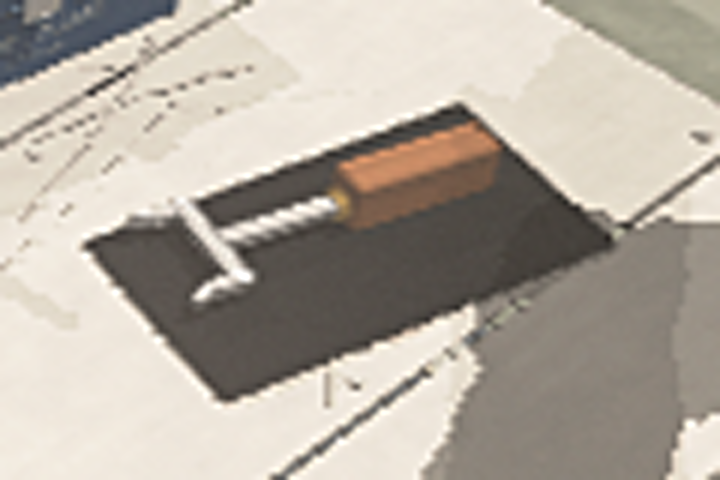

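View pics/s_jig.png

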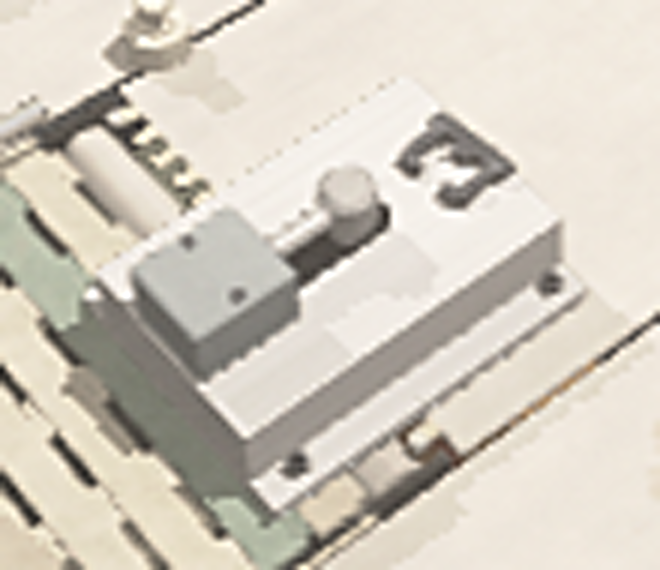

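View pics/d_jig.png

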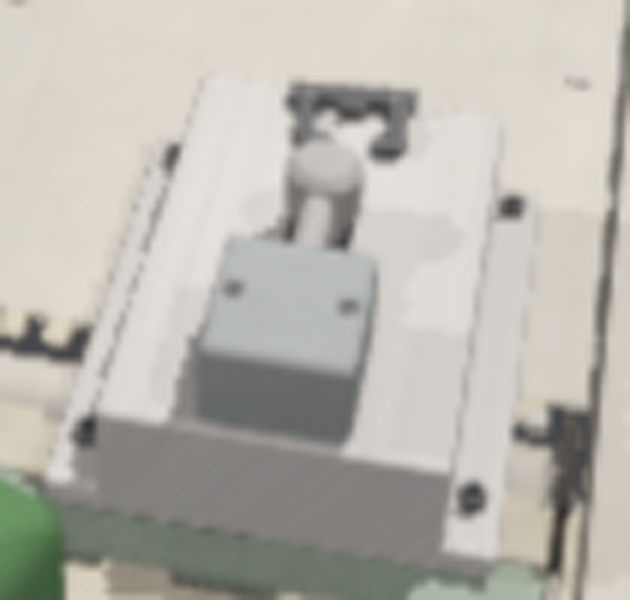

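View pics/d_fork.png

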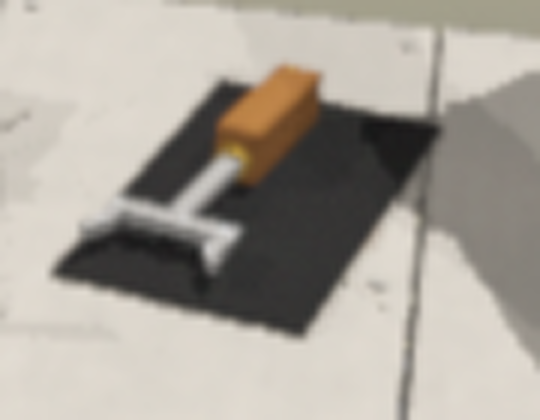

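```bash
cat > m.py <<'E'
from h import *
def P(c,ox,oy,pts,z,f=6):
    return np.array([wz(c,ox+(x+.5)/f-.5,oy+(y+.5)/f-.5,z)[:2] for x,y in pts])
E
python3 - <<'E'
from m import *
np.set_printoptions(precision=4,suppress=True)
s=load('scene0'); d=load('side0')
def rep(n,a): 
    print(n,a.tolist() if 0 else a.round(4).tolist(),'mean',a.mean(0).round(4))
rep('mat s',P(s,315,165,[(85,245),(228,402),(612,238),(462,103)],.004))
rep('mat d',P(d,285,150,[(52,274),(303,336),(440,128),(222,80)],.004))
rep('handle s',P(s,315,165,[(335,165),(357,192),(502,148),(480,123)],.034))
rep('handle d',P(d,285,150,[(217,133),(256,145),(322,74),(285,66)],.034))
rep('jigtop s',P(s,185,240,[(92,270),(245,440),(562,222),(405,80)],.04))
rep('jigtop d',P(d,245,240,[(95,412),(452,472),(498,118),(207,78)],.04))
rep('clip back s',P(s,185,240,[(438,113),(517,165)],.046))
rep('clip back d',P(d,245,240,[(290,86),(416,92)],.046))
rep('head s',P(s,185,240,[(348,187)],.068)); rep('head d',P(d,245,240,[(326,165)],.068))
rep('clip jaws s',P(s,185,240,[(400,160),(460,205)],.046))
rep('fork corner back s',P(s,315,165,[(178,203),(252,278)],.020))
rep('prong tips s',P(s,315,165,[(128,222),(195,298)],.020))
E
```

```text
mat s [[0.5614, -0.1766], [0.4455, -0.1516], [0.3992, -0.3757], [0.5113, -0.4013]] mean [ 0.4793 -0.2763]
mat d [[0.564, -0.176], [0.4496, -0.15], [0.3993, -0.3722], [0.5135, -0.4007]] mean [ 0.4816 -0.2747]
handle s [[0.5022, -0.2845], [0.4825, -0.2775], [0.4578, -0.3562], [0.4767, -0.3631]] mean [ 0.4798 -0.3203]
handle d [[0.504, -0.2759], [0.4847, -0.2679], [0.4608, -0.3556], [0.4796, -0.3603]] mean [ 0.4823 -0.3149]
jigtop s [[0.5399, 0.2746], [0.4392, 0.2734], [0.4397, 0.1204], [0.5376, 0.1226]] mean [0.4891 0.1977]
jigtop d [[0.5409, 0.2738], [0.4417, 0.2726], [0.4449, 0.1186], [0.5414, 0.1207]] mean [0.4923 0.1964]
clip back s [[0.5108, 0.1261], [0.4694, 0.1187]] mean [0.4901 0.1224]
clip back d [[0.5128, 0.1258], [0.4722, 0.1191]] mean [0.4925 0.1225]
head s [[0.4896, 0.1864]] mean [0.4896 0.1864]
head d [[0.4917, 0.188]] mean [0.4917 0.188 ]
clip jaws s [[0.5016, 0.1528], [0.4685, 0.1486]] mean [0.4851 0.1507]
fork corner back s [[0.5421, -0.219], [0.4835, -0.207]] mean [ 0.5128 -0.213 ]
prong tips s [[0.5482, -0.1907], [0.4916, -0.1767]] mean [ 0.5199 -0.1837]
```

```bash
cat >> h.py <<'E'
def go(p=None,yaw=None):
    """shift mm in tool axes & turn to bring TCP to p, tool-y heading to yaw (jaw dir along world x when 0)"""
    s=env.sense(); R=s['ee_rot']; h=np.arctan2(R[1,1],R[0,1])
    d=R.T@(np.array(p)-s['tcp_pos'])*1000
    t=None if yaw is None else -(((yaw-h)+np.pi)%(2*np.pi)-np.pi)
    print('t',round(s['time'],2),'tcp',s['tcp_pos'].round(4),'head',round(h,4),'F',s['force'].round(2),'gap',round(s['finger_gap'],3)); print('shift',d.round(1),'turn',None if t is None else round(t,3), 'tilt', R[:,2].round(3))
E
python3 - <<'E'
from h import *
s=load('scene0')
go([.481,-.3175,.2],-.295)
# pin
for v in range(165,200,4): print(v,w(s,291,v).round(3))
E
```

```text
t 0.15 tcp [ 0.2072 -0.6155  0.2088] head -1.246 F [ 0.4   0.99 -0.18] gap 1.0
shift [ 354.6 -195.     9.1] turn -0.951 tilt [-0.     0.001 -1.   ]
165 [ 0.722 -0.171  0.06 ]
169 [ 0.662 -0.116  0.109]
173 [ 0.66  -0.114  0.097]
177 [ 0.659 -0.114  0.083]
181 [ 0.66  -0.115  0.067]
185 [ 0.662 -0.118  0.049]
189 [ 0.664 -0.12   0.031]
193 [ 0.661 -0.118  0.018]
197 [ 0.655 -0.113  0.009]
```

play_rows([
  [40, -22, 0, -0.1],
  [80, -44, 0, -0.2],
  [120, -66, 0, -0.32],
  [160, -88, 0, -0.44],
  [200, -110, 0, -0.56],
], claw=1, force=50)

```text
time: 0.65
tcp_pos: [0.3624, -0.4459, 0.2089]
ee_rot: [[0.63, 0.777, -0.001], [0.777, -0.63, 0.001], [0.001, -0.001, -1.0]]
force: [1.3, -0.0, 0.1]
finger_gap: 0.997
```

```bash
python3 -c "
from h import *
go([.481,-.3175,.15],-.295)"
```

```text
t 0.65 tcp [ 0.3624 -0.4459  0.2089] head -0.6813 F [ 1.28 -0.    0.14] gap 0.997
shift [174.4  11.4  59. ] turn -0.386 tilt [-0.001  0.001 -1.   ]
```

play_rows([
  [40, 3, 12, -0.09],
  [80, 5, 25, -0.18],
  [120, 8, 40, -0.28],
  [160, 11, 52, -0.36],
  [174, 11, 59, -0.386],
])

```text
time: 1.15
tcp_pos: [0.4833, -0.3125, 0.1492]
ee_rot: [[0.283, 0.959, 0.0], [0.959, -0.283, 0.004], [0.004, -0.001, -1.0]]
force: [-0.3, 0.8, 1.0]
finger_gap: 0.998
```

play_rows([
  [0, 0, 0, 0],
  [0, 0, 0, 0],
  [0, 0, 0, 0],
  [0, 0, 0, 0],
  [0, 0, 0, 0],
])

```text
time: 1.65
tcp_pos: [0.4826, -0.3141, 0.1496]
ee_rot: [[0.286, 0.958, 0.001], [0.958, -0.286, 0.003], [0.003, -0.0, -1.0]]
force: [0.1, 0.4, 0.2]
finger_gap: 1.0
```

```bash
python3 -c "
from h import *
go([.481,-.3175,.15],-.295)
snap('wrist','w1');snap('scene','s1')
a=cv2.imread('pics/w1.png'); cv2.imwrite('pics/w1b.png',cv2.resize(a,None,fx=1.4,fy=1.4,interpolation=2))"
```

```text
t 1.65 tcp [ 0.4826 -0.3141  0.1496] head -0.2896 F [0.12 0.39 0.22] gap 1.0
shift [-3.7 -0.5 -0.5] turn 0.005 tilt [ 0.001  0.003 -1.   ]
```

View pics/w1b.png

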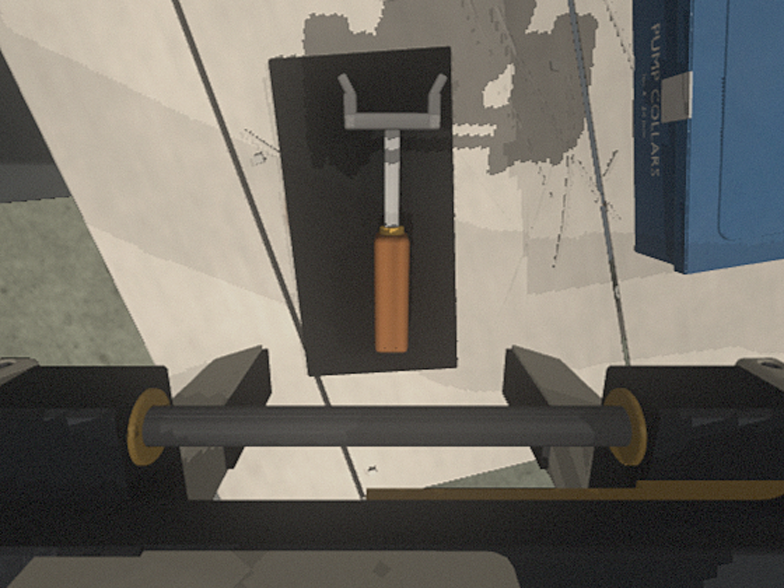

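The wrist view shows the handle upright at (376–409, 237–352) and the fork head at (345–440, 75–130), nearly in line with the jaws.

```bash
python3 -c "
from m import *
c=load('w1')
h=P(c,0,0,[(377,237),(409,237),(408,351),(375,351)],.034,1.4); print(h.round(4).tolist(),h.mean(0))
f=P(c,0,0,[(345,130),(440,130),(345,113),(440,112)],.020,1.4); print(f.round(4).tolist(),f.mean(0))
p=(h[0]+h[1])/2;q=(h[2]+h[3])/2;r=f[:2].mean(0)
print('yaw',-np.arctan2(*(p-q)),-np.arctan2(*(r-q)), np.linalg.norm(p-q))
x=f[1]-f[0];print(np.arctan2(x[1],x[0]))
for u,v in [(392,250),(392,340),(385,300),(399,300)]: print(w(c,u/1.4,v/1.4).round(4))
"
```

```text
[[0.4854, -0.2813], [0.5057, -0.2874], [0.4828, -0.3658], [0.4602, -0.3591]] [ 0.48354281 -0.32339885]
[[0.4849, -0.2108], [0.544, -0.2284], [0.4881, -0.2011], [0.5467, -0.218]] [ 0.51591533 -0.21458645]
yaw -0.2988233087368169 -0.29195442774395436 0.08166809821159166
-0.2898892138730267
[ 0.4925 -0.2928  0.0335]
[ 0.4744 -0.3545  0.0343]
[ 0.4781 -0.3246  0.0347]
[ 0.4874 -0.3274  0.0345]
```

```bash
python3 -c "
from h import *
go([.4828,-.3205,.0285],-.293)"
```

```text
t 1.75 tcp [ 0.4829 -0.3134  0.1495] head -0.2885 F [-0.53  0.19 -0.49] gap 1.001
shift [ -7.3   2.  120.9] turn 0.005 tilt [ 0.001  0.004 -1.   ]
```

play_rows([
  [-3, 1, 25, 0.005],
  [-6, 2, 55, 0.005],
  [-7, 2, 80, 0.005],
  [-7, 2, 100, 0.005],
  [-7, 2, 110, 0.005],
])

```text
time: 2.25
tcp_pos: [0.4815, -0.32, 0.0376]
ee_rot: [[0.29, 0.957, -0.002], [0.957, -0.29, 0.005], [0.005, -0.003, -1.0]]
force: [-0.7, 0.2, -0.3]
finger_gap: 1.0
```

```bash
python3 -c "
from h import *
go([.4828,-.3205,.0285],-.293)"
```

```text
t 2.25 tcp [ 0.4815 -0.32    0.0376] head -0.2942 F [-0.69  0.25 -0.35] gap 1.0
shift [-0.1  1.4  9.1] turn -0.001 tilt [-0.002  0.005 -1.   ]
```

play_rows([
  [0, 1, 4, 0],
  [0, 1, 8, 0],
  [0, 1, 9, 0],
  [0, 1, 9, 0],
  [0, 1, 9, 0],
])

```text
time: 2.75
tcp_pos: [0.483, -0.3206, 0.0294]
ee_rot: [[0.29, 0.957, -0.001], [0.957, -0.29, 0.004], [0.004, -0.002, -1.0]]
force: [-0.2, -0.5, 0.4]
finger_gap: 1.003
```

play_rows([
  [0, 0, 0, 0],
  [0, 0, 0, 0],
  [0, 0, 0, 0],
  [0, 0, 0, 0],
  [0, 0, 0, 0],
], claw=-1, force=10)

```text
time: 3.25
tcp_pos: [0.4829, -0.3206, 0.0293]
ee_rot: [[0.29, 0.957, -0.001], [0.957, -0.29, 0.004], [0.004, -0.002, -1.0]]
force: [-0.1, 1.0, -0.6]
finger_gap: 0.616
```

play_rows([
  [0, 0, 0, 0],
  [0, 0, 0, 0],
  [0, 0, 0, 0],
  [0, 0, 0, 0],
  [0, 0, 0, 0],
], force=55)

```text
time: 3.75
tcp_pos: [0.4829, -0.3206, 0.0293]
ee_rot: [[0.29, 0.957, -0.001], [0.957, -0.29, 0.004], [0.004, -0.002, -1.0]]
force: [0.3, -0.5, -0.4]
finger_gap: 0.181
```

play_rows([
  [0, 0, 0, 0],
  [0, 0, 0, 0],
  [0, 0, 0, 0],
  [0, 0, 0, 0],
  [0, 0, 0, 0],
])

```text
time: 4.25
tcp_pos: [0.4829, -0.3206, 0.0293]
ee_rot: [[0.29, 0.957, -0.001], [0.957, -0.29, 0.004], [0.004, -0.002, -1.0]]
force: [-0.4, -0.3, -0.8]
finger_gap: 0.009
```

```bash
python3 -c "
from h import *
go([.4828,-.3205,.0285],-.293)
snap('wrist','w2');snap('scene','s2')
a=cv2.imread('pics/w2.png'); cv2.imwrite('pics/w2b.png',cv2.resize(a,None,fx=1.4,fy=1.4,interpolation=2))"
```

```text
t 4.25 tcp [ 0.4829 -0.3206  0.0293] head -0.2942 F [-0.42 -0.28 -0.8 ] gap 0.009
shift [ 0.  -0.2  0.8] turn -0.001 tilt [-0.001  0.004 -1.   ]
```

View pics/w2b.png

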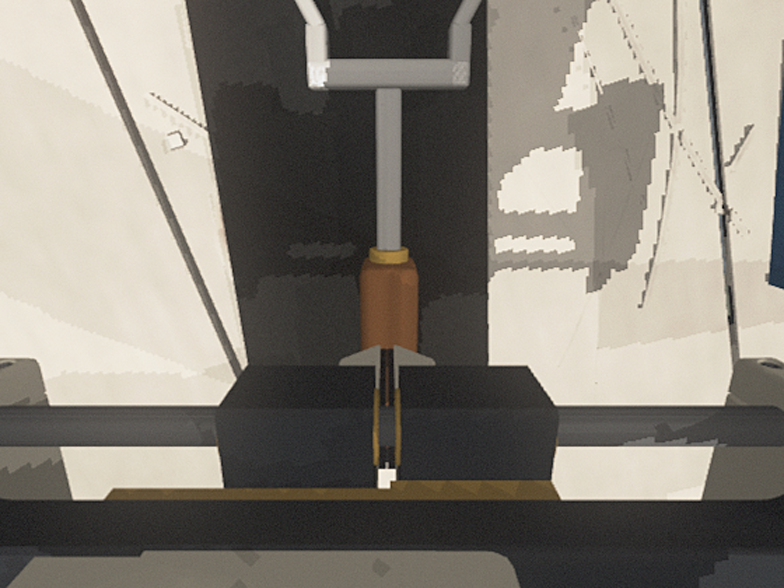

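```bash
python3 -c "
from h import *
snap('side','d2')
a=cv2.imread('pics/s2.png')[130:250,310:450]; b=cv2.imread('pics/d2.png')[100:220,270:410]
cv2.imwrite('pics/sd2.png',cv2.resize(np.vstack([a,b]),None,fx=2.5*1,fy=2.5,interpolation=2))
cv2.imwrite('pics/sd2.png',cv2.resize(np.hstack([a,b]),None,fx=2.8,fy=2.8,interpolation=2))"
```

```text
(no output)
```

View pics/sd2.png

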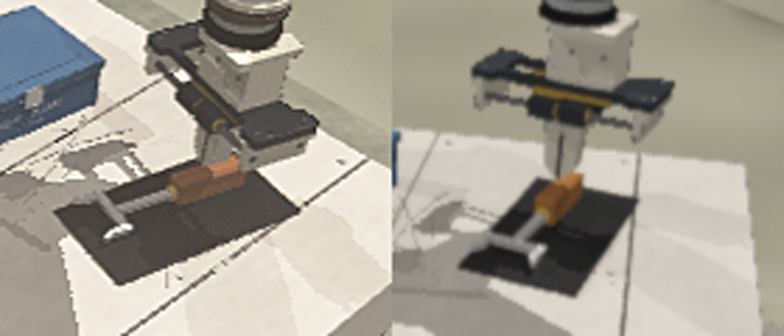

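```bash
python3 -c "
from h import *
np.set_printoptions(precision=4,suppress=True)
s=load('s2');d=load('d2');e=env.sense()
T=e['tcp_pos'];print(T)
for c,o in((s,(310,130)),(d,(270,100))):
    u,v=px(c,T);print('tcp px',u,v,'crop',(u-o[0])*2.8,(v-o[1])*2.8)
    u,v=px(c,T+[0,0,-.022]);print('tip crop',(u-o[0])*2.8,(v-o[1])*2.8)
for x,y in[(210,140),(212,155),(215,175),(235,165)]: print('s',x,y,w(s,310+x/2.8,130+y/2.8))
for x,y in[(565-392,150),(560-392,165),(565-392,185),(555-392,190)]: print('d',x,y,w(d,270+x/2.8,100+y/2.8))
"
```

```text
[ 0.4829 -0.3206  0.0293]
tcp px 383.3659773068698 191.3341898475015 crop 205.42473645923545 171.73573157300422
tip crop 201.80553742032498 187.39628751808203
tcp px 329.55179205119833 167.4287450643223 crop 166.74501774335533 188.80048618010244
tip crop 164.7805775693242 207.67090703577415
s 210 140 [ 0.4765 -0.305   0.0848]
s 212 155 [ 0.468  -0.3009  0.0728]
s 215 175 [ 0.4718 -0.3218  0.0316]
s 235 165 [ 0.4695 -0.3522  0.0298]
d 173 150 [ 0.4799 -0.3054  0.0799]
d 168 165 [ 0.4835 -0.3084  0.0618]
d 173 185 [ 0.4768 -0.32    0.0347]
d 163 190 [ 0.4859 -0.307   0.0339]
```

```bash
python3 -c "
from h import *
np.set_printoptions(precision=4,suppress=True)
s=load('s2');d=load('d2');wr=load('w2')
for v in range(148,176,2): print('d',v,[w(d,u,v).round(3).tolist() for u in(327,330,333,336)])
for v in range(170,200,2): print('s',v,[w(s,u,v).round(3).tolist() for u in(381,385,389)])
for v in range(236,300,6): print('w',v,[w(wr,u,v).round(3).tolist() for u in(262,270,284,292)])
a=cv2.imread('pics/s2.png')[150:215,350:420]; b=cv2.imread('pics/d2.png')[130:195,295:365]
cv2.imwrite('pics/sd3.png',cv2.resize(np.hstack([a,b]),None,fx=5.6,fy=5.6,interpolation=0))
"
```

```text
d 148 [[0.495, -0.313, 0.092], [0.487, -0.316, 0.092], [0.478, -0.303, 0.098], [0.47, -0.305, 0.098]]
d 150 [[0.495, -0.31, 0.087], [0.486, -0.309, 0.089], [0.478, -0.308, 0.09], [0.469, -0.305, 0.092]]
d 152 [[0.494, -0.31, 0.081], [0.485, -0.308, 0.083], [0.477, -0.307, 0.084], [0.469, -0.306, 0.086]]
d 154 [[0.494, -0.311, 0.075], [0.485, -0.311, 0.076], [0.476, -0.304, 0.08], [0.468, -0.306, 0.08]]
d 156 [[0.493, -0.311, 0.068], [0.484, -0.308, 0.071], [0.476, -0.305, 0.073], [0.468, -0.311, 0.071]]
d 158 [[0.492, -0.308, 0.064], [0.484, -0.311, 0.063], [0.475, -0.305, 0.067], [0.467, -0.315, 0.064]]
d 160 [[0.492, -0.311, 0.056], [0.483, -0.308, 0.059], [0.475, -0.306, 0.061], [0.471, -0.446, -0.001]]
d 162 [[0.491, -0.313, 0.049], [0.482, -0.305, 0.054], [0.476, -0.353, 0.033], [0.467, -0.351, 0.035]]
d 164 [[0.496, -0.396, 0.004], [0.483, -0.336, 0.033], [0.475, -0.335, 0.035], [0.466, -0.343, 0.032]]
d 166 [[0.491, -0.317, 0.035], [0.482, -0.32, 0.034], [0.474, -0.328, 0.032], [0.466, -0.343, 0.026]]
d 168 [[0.489, -0.309, 0.032], [0.481, -0.307, 0.034], [0.473, -0.319, 0.029
[... 1910 characters left out ...]
0 [[0.48, -0.308, 0.065], [0.483, -0.309, 0.065], [0.49, -0.311, 0.064], [0.494, -0.312, 0.065]]
w 266 [[0.49, -0.285, 0.122], [0.483, -0.309, 0.071], [0.495, -0.287, 0.12], [0.498, -0.287, 0.122]]
w 272 [[0.49, -0.285, 0.126], [0.483, -0.31, 0.075], [0.495, -0.289, 0.121], [0.498, -0.287, 0.127]]
w 278 [[0.49, -0.285, 0.13], [0.483, -0.311, 0.079], [0.495, -0.288, 0.126], [0.497, -0.288, 0.128]]
w 284 [[0.49, -0.285, 0.132], [0.49, -0.29, 0.123], [0.495, -0.288, 0.129], [0.497, -0.287, 0.132]]
w 290 [[0.49, -0.285, 0.135], [0.49, -0.291, 0.126], [0.495, -0.29, 0.129], [0.497, -0.287, 0.136]]
w 296 [[0.49, -0.286, 0.136], [0.49, -0.292, 0.127], [0.494, -0.291, 0.131], [0.497, -0.288, 0.136]]
```

View pics/sd3.png

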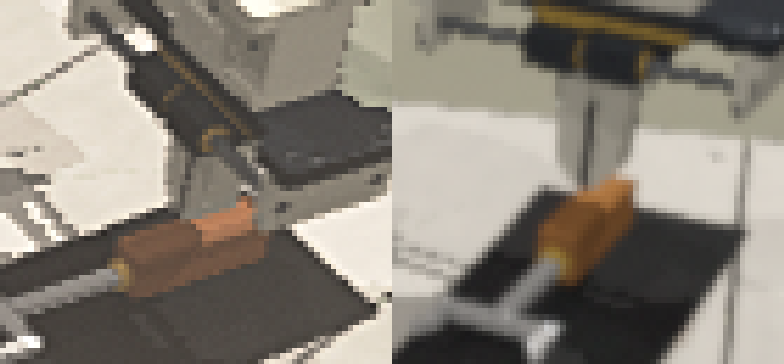

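```bash
python3 -c "
from h import *
c=load('w1');R=c['orientation']
# point cloud near fingers
def cloud(c):
    vv,uu=np.mgrid[0:420,0:560]; d=c['depth'];K=c['K']
    p=np.stack([(uu-K[0,2])/K[0,0]*d,-(vv-K[1,2])/K[1,1]*d,-d],-1)@c['orientation'].T+c['position']; p[d==0]=np.nan; return p
for tag,tz in(('w1',.1495),('s1',.1495),('s2',.0293),('w2',.0293),('d2',.0293)):
    p=cloud(load(tag)).reshape(-1,3); T=np.array([.483,-.3135 if tag[1]=='1' else -.3206])
    a=-.291; ax=np.array([np.cos(a),np.sin(a)]); ay=np.array([-np.sin(a),np.cos(a)])
    q=p[:,:2]-T; gx=q@ax; gy=q@ay
    m=(abs(gx)<.07)&(abs(gy)<.013)&(p[:,2]>.042)
    z=np.sort(p[m,2]); print(tag,m.sum(),(z[:10]-tz).round(4), np.percentile(z-tz,[5,50]).round(3) if len(z) else '')
"
```

```text
w1 7179 [0.0171 0.0172 0.0173 0.0175 0.0175 0.0176 0.0176 0.0177 0.0177 0.0177] [0.024 0.056]
s1 1237 [0.016  0.0174 0.0184 0.0185 0.019  0.0197 0.02   0.0203 0.0204 0.0208] [0.034 0.192]
s2 931 [0.0182 0.0204 0.0235 0.0235 0.0237 0.0241 0.0254 0.0259 0.026  0.0261] [0.04  0.219]
w2 1299 [0.0173 0.0174 0.0176 0.0177 0.0177 0.0177 0.0179 0.0182 0.0184 0.0184] [0.022 0.035]
d2 575 [0.0176 0.0177 0.0186 0.0187 0.0199 0.0208 0.0212 0.022  0.0226 0.0234] [0.031 0.152]
```

The fingertips are actually about 17 mm above the reported TCP height, not 22 mm below it, in all three cameras. So the jaws closed above the handle. I'll open them and go lower, using vision for the height.

play_rows([
  [0, 0, 0, 0],
  [0, 0, 0, 0],
  [0, 0, 0, 0],
  [0, 0, 0, 0],
  [0, 0, 0, 0],
], claw=1)

```text
time: 4.9
tcp_pos: [0.483, -0.3205, 0.0294]
ee_rot: [[0.29, 0.957, -0.001], [0.957, -0.29, 0.004], [0.004, -0.002, -1.0]]
force: [0.1, -0.2, -0.6]
finger_gap: 0.391
```

play_rows([
  [0, 0, 0, 0],
  [0, 0, 0, 0],
  [0, 0, 0, 0],
  [0, 0, 0, 0],
  [0, 0, 0, 0],
])

```text
time: 5.4
tcp_pos: [0.483, -0.3205, 0.0293]
ee_rot: [[0.29, 0.957, -0.001], [0.957, -0.29, 0.004], [0.004, -0.002, -1.0]]
force: [-0.4, -0.6, 0.0]
finger_gap: 0.824
```

play_rows([
  [0, 0, 6, 0],
  [0, 0, 12, 0],
  [0, 0, 18, 0],
  [0, 0, 24, 0],
  [0, 0, 28, 0],
])

```text
time: 5.9
tcp_pos: [0.4825, -0.3202, 0.0004]
ee_rot: [[0.29, 0.957, -0.002], [0.957, -0.29, 0.005], [0.004, -0.003, -1.0]]
force: [0.3, -0.0, -0.7]
finger_gap: 1.003
```

```bash
cat >> h.py <<'E'
def cloud(c):
    vv,uu=np.mgrid[0:420,0:560]; d=c['depth'];K=c['K']
    p=np.stack([(uu-K[0,2])/K[0,0]*d,-(vv-K[1,2])/K[1,1]*d,-d],-1)@c['orientation'].T+c['position']; p[d==0]=np.nan; return p
E
python3 -c "
from h import *
go([.483,-.3205,-.0095],-.293)
c=snap('wrist','w3')
a=cv2.imread('pics/w3.png'); cv2.imwrite('pics/w3b.png',cv2.resize(a,None,fx=1.4,fy=1.4,interpolation=2))
"
```

```text
t 5.9 tcp [ 4.825e-01 -3.202e-01  4.000e-04] head -0.294 F [ 0.32 -0.01 -0.69] gap 1.003
shift [-0.2  0.6  9.9] turn -0.001 tilt [-0.002  0.005 -1.   ]
```

View pics/w3b.png

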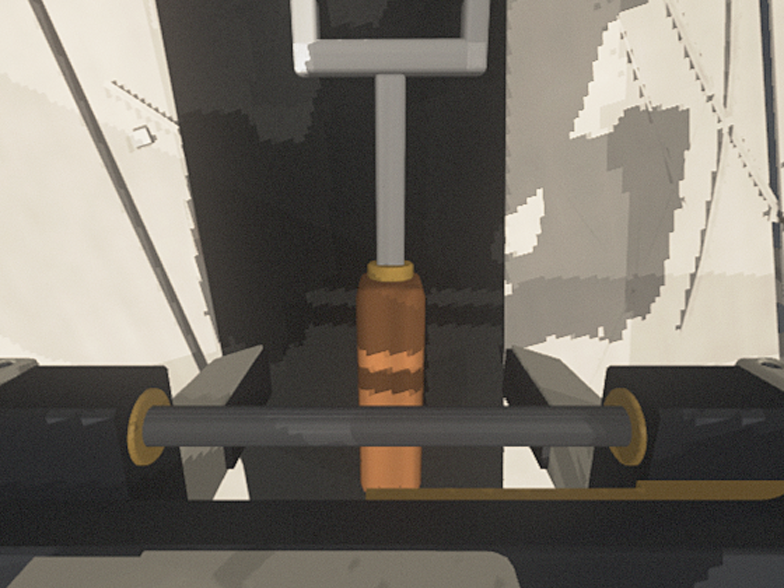

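The handle now lies centred between the open pads (x 360–425). I'll go down the last 9 mm and close.

play_rows([
  [0, 0, 4, 0],
  [0, 0, 7, 0],
  [0, 0, 9, 0],
  [0, 0, 9, 0],
  [0, 0, 9, 0],
])

```text
time: 6.45
tcp_pos: [0.4823, -0.32, -0.0089]
ee_rot: [[0.29, 0.957, -0.002], [0.957, -0.29, 0.005], [0.005, -0.003, -1.0]]
force: [0.7, 0.1, 0.7]
finger_gap: 0.999
```

play_rows([
  [0, 0, 0, 0],
  [0, 0, 0, 0],
  [0, 0, 0, 0],
  [0, 0, 0, 0],
  [0, 0, 0, 0],
], claw=-1, force=55)

```text
time: 6.95
tcp_pos: [0.4824, -0.32, -0.0089]
ee_rot: [[0.29, 0.957, -0.002], [0.957, -0.29, 0.005], [0.005, -0.003, -1.0]]
force: [0.8, 0.1, -0.2]
finger_gap: 0.613
```

play_rows([
  [0, 0, 0, 0],
  [0, 0, 0, 0],
  [0, 0, 0, 0],
  [0, 0, 0, 0],
  [0, 0, 0, 0],
])

```text
time: 7.45
tcp_pos: [0.4825, -0.3201, -0.0089]
ee_rot: [[0.29, 0.957, -0.002], [0.957, -0.29, 0.005], [0.005, -0.003, -1.0]]
force: [0.4, -0.4, -0.6]
finger_gap: 0.263
```

play_rows([
  [0, 0, 0, 0],
  [0, 0, 0, 0],
  [0, 0, 0, 0],
  [0, 0, 0, 0],
  [0, 0, 0, 0],
])

```text
time: 7.95
tcp_pos: [0.4825, -0.3201, -0.0089]
ee_rot: [[0.29, 0.957, -0.002], [0.957, -0.29, 0.005], [0.005, -0.003, -1.0]]
force: [-0.2, -0.6, -1.2]
finger_gap: 0.255
```

play_rows([
  [0, 0, -10, 0],
  [0, 0, -30, 0],
  [0, 0, -60, 0],
  [0, 0, -95, 0],
  [0, 0, -125, 0],
])

```text
time: 8.45
tcp_pos: [0.4826, -0.3205, 0.1181]
ee_rot: [[0.289, 0.957, -0.001], [0.957, -0.289, 0.005], [0.005, -0.003, -1.0]]
force: [0.2, 0.6, -1.7]
finger_gap: 0.259
```

```bash
python3 -c "
from h import *
go([.5175,-.05,.12],.17)"
```

```text
t 8.45 tcp [ 0.4826 -0.3205  0.1181] head -0.2937 F [ 0.25  0.6  -1.72] gap 0.259
shift [269.  -44.9  -0.6] turn -0.464 tilt [-0.001  0.005 -1.   ]
```

play_rows([
  [40, -7, 0, -0.07],
  [85, -14, 0, -0.16],
  [130, -22, 0, -0.25],
  [175, -29, 0, -0.33],
  [220, -37, 0, -0.4],
])

```text
time: 8.95
tcp_pos: [0.5107, -0.0977, 0.1199]
ee_rot: [[-0.109, 0.994, -0.001], [0.994, 0.109, 0.005], [0.005, -0.001, -1.0]]
force: [1.6, 1.1, -2.3]
finger_gap: 0.256
```

```bash
python3 -c "
from h import *
go([.5175,-.05,.10],.17)"
```

```text
t 8.95 tcp [ 0.5107 -0.0977  0.1199] head 0.1093 F [ 1.65  1.08 -2.31] gap 0.256
shift [46.5 12.  20.1] turn -0.061 tilt [-0.001  0.005 -1.   ]
```

play_rows([
  [20, 5, 5, -0.03],
  [40, 10, 10, -0.06],
  [46, 12, 18, -0.06],
  [46, 12, 20, -0.06],
  [46, 12, 20, -0.06],
])

```text
time: 9.45
tcp_pos: [0.517, -0.052, 0.0996]
ee_rot: [[-0.167, 0.986, -0.003], [0.986, 0.167, 0.004], [0.004, -0.002, -1.0]]
force: [-0.4, -0.6, -1.7]
finger_gap: 0.255
```

```bash
python3 -c "
from h import *
go([.5175,-.05,.10],.17)
for n in('wrist','scene','side'): snap(n,n[0]+'4' if n!='side' else 'd4')
a=cv2.imread('pics/w4.png'); cv2.imwrite('pics/w4b.png',cv2.resize(a,None,fx=1.4,fy=1.4,interpolation=2))
a=cv2.imread('pics/s4.png')[200:340,180:370];b=cv2.imread('pics/d4.png')[190:330,230:420]
cv2.imwrite('pics/sd4.png',cv2.resize(np.vstack([a,b]),None,fx=2.1*1,fy=2.1,interpolation=2))
"
```

```text
t 9.45 tcp [ 0.517  -0.052   0.0996] head 0.1675 F [-0.36 -0.59 -1.68] gap 0.255
shift [ 1.9  0.9 -0.4] turn -0.002 tilt [-0.003  0.004 -1.   ]
```

View pics/w4b.png

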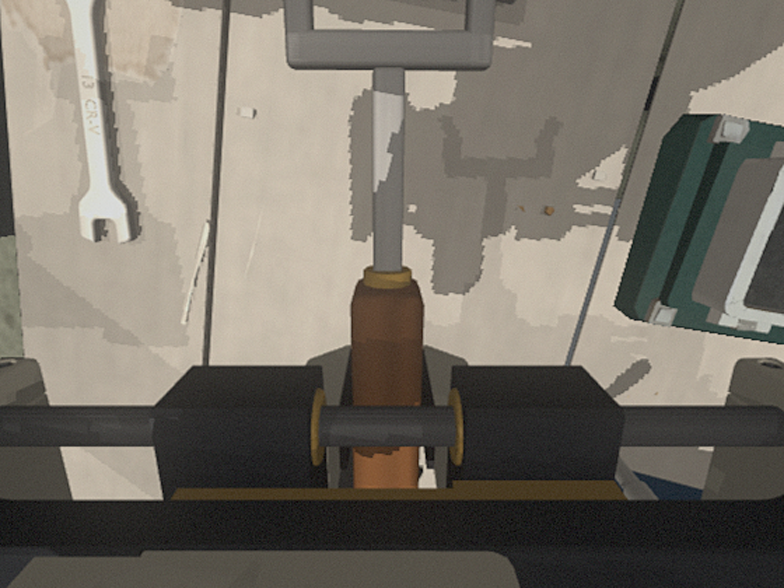

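View pics/sd4.png

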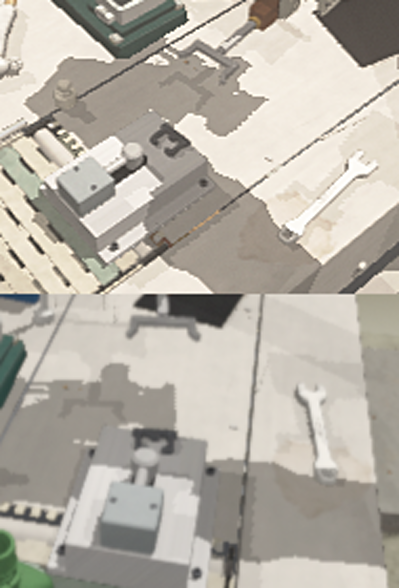

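```bash
python3 -c "
from h import *
c=load('w4'); s=env.sense(); R=s['ee_rot'];T=s['tcp_pos']; print(T)
p=(cloud(c)-T)@R*1000  # tool frame mm
np.set_printoptions(precision=1,suppress=True,linewidth=150)
for v in (22,28,34,40,46,49): print(v,[p[v,u].tolist() for u in (205,212,240,278,310,340,348)])
print('floor edges');
for v in range(8,36,3): print(v,p[v,240].round(1),p[v,310].round(1),'in-prong',p[v,205].round(1),p[v,221].round(1))
for v in (10,14,18):
  r=p[v]; m=np.where((r[:,2]<0)&(abs(r[:,1])<60))[0]; print(v,m[:1],r[m[0]],r[m[-1]], [ (m[i],m[i+1],r[m[i]],r[m[i+1]]) for i in range(len(m)-1) if m[i+1]-m[i]>3])
"
```

```text
[ 0.51756536 -0.05215062  0.10010589]
22 [[115.7578251747615, -29.839560775744697, -28.654790077998616], [115.90036137198219, -27.06406989855448, -28.096227193666298], [115.9323832453364, -15.52808166252287, -27.97664293645977], [115.706161527875, 0.14923018601858662, -28.874008153707777], [115.63633485444444, 13.24346613302106, -29.15545745267038], [115.79936200116805, 25.629665548420977, -28.521577315548573], [116.01849495445613, 29.088109845964826, -27.662414092346147]]
28 [[113.26938083038559, -29.72968188094611, -29.89810568812172], [113.6513530669425, -27.15316563298843, -28.30539642852704], [113.64952443288564, -15.56367338222076, -28.32079618274394], [113.41166869414806, 0.1526009503918294, -29.324190382812894], [113.49246008079207, 13.327305269566613, -28.995778369773344], [113.9332811793094, 26.00092399788738, -27.164187570111565], [113.40341896842033, 28.88917720814038, -29.377884206231016]]
34 [[111.26896062292656, -30.04443190597989, -29.038843520056133], [111.36928158933645, -27.22858425507277, -28.59425507551619], [111.5851223115513, -15.705396376629336, -27.6421938736
[... 2226 characters left out ...]
9 [113.4 -15.6 -27.9] [113.5  13.5 -27.5] in-prong [113.1 -29.9 -29. ] [112.9 -23.2 -29.9]
32 [112.  -15.5 -29.2] [112.2  13.5 -28.1] in-prong [112.2 -30.1 -28.4] [112.1 -23.4 -28.8]
35 [110.8 -15.5 -29.4] [111.   13.5 -28.4] in-prong [111.1 -30.2 -28.3] [111.  -23.5 -28.7]
10 [202] [120.3 -30.9 -27.9] [120.5  30.5 -27.3] [(np.int64(223), np.int64(332), array([122. , -23.2, -21.9]), array([121.4,  22.8, -24.1]))]
14 [203] [119.  -30.7 -27.4] [119.   30.6 -27.4] [(np.int64(223), np.int64(332), array([120.7, -23.4, -21.3]), array([120. ,  22.9, -23.8]))]
18 [203] [117.5 -30.8 -27.6] [117.4  30.1 -28.1] [(np.int64(223), np.int64(331), array([119.1, -23.4, -21.7]), array([118.6,  22.6, -23.3]))]
```

```bash
python3 -c "
from h import *
go([.5166,-.03,.0206],.17)
for t in('s4','d4'):
    p=cloud(load(t)).reshape(-1,3)
    def zz(x0,x1,y0,y1):
        m=(p[:,0]>x0)&(p[:,0]<x1)&(p[:,1]>y0)&(p[:,1]<y1); return m.sum(),np.nanmedian(p[m,2]).round(4)
    print(t,'bed R',zz(.445,.465,.13,.22),'bed L',zz(.516,.535,.13,.22),'head',zz(.485,.496,.182,.192),'housing',zz(.475,.505,.235,.265), 'table',zz(.48,.52,.02,.08))
    m=(p[:,2]>.034)&(p[:,2]<.05)&(p[:,1]>.1)&(p[:,1]<.29)&(p[:,0]>.42)&(p[:,0]<.56)
    r=cv2.minAreaRect(p[m,:2].astype(np.float32)*1000); print(r)
    m=(p[:,2]>.063)&(p[:,2]<.073)&(np.hypot(p[:,0]-.4905,p[:,1]-.187)<.02); print('head c',p[m].mean(0),p[m].min(0),p[m].max(0))
"
```

```text
t 9.6 tcp [ 0.5176 -0.0522  0.1001] head 0.1667 F [ 0.58 -1.29 -2.31] gap 0.261
shift [21.7  2.8 79.6] turn -0.003 tilt [-0.001  0.004 -1.   ]
s4 bed R (np.int64(270), np.float64(0.04)) bed L (np.int64(214), np.float64(0.0401)) head (np.int64(19), np.float64(0.0686)) housing (np.int64(139), np.float64(0.0702)) table (np.int64(421), np.float64(0.0006))
((489.7869873046875, 196.71224975585938), (102.9089126586914, 157.778076171875), 0.6129582524299622)
head c [0.48884684 0.18864512 0.06717314] [0.47851148 0.17593273 0.0632377 ] [0.50030065 0.20688672 0.07099325]
d4 bed R (np.int64(355), np.float64(0.0399)) bed L (np.int64(304), np.float64(0.04)) head (np.int64(26), np.float64(0.0676)) housing (np.int64(228), np.float64(0.07)) table (np.int64(367), np.float64(0.0006))
((492.369140625, 196.0215301513672), (99.99666595458984, 159.12176513671875), 0.7829678058624268)
head c [0.4916673  0.18953179 0.06679819] [0.48045609 0.17886224 0.06327893] [0.50281282 0.20008404 0.07003251]
```

play_rows([
  [0, 0, 20, 0],
  [0, 0, 45, 0],
  [0, 0, 65, 0],
  [0, 0, 76, 0],
  [0, 0, 79.5, 0],
])

```text
time: 10.1
tcp_pos: [0.5168, -0.0525, 0.0197]
ee_rot: [[-0.165, 0.986, -0.003], [0.986, 0.165, 0.004], [0.004, -0.002, -1.0]]
force: [-0.3, 0.6, -1.1]
finger_gap: 0.256
```

play_rows([
  [5, 1, 0, 0],
  [11, 2, 0, 0],
  [17, 3, 0, 0],
  [22, 3, 0, 0],
  [22, 3, 0, 0],
])

```text
time: 10.6
tcp_pos: [0.5164, -0.0288, 0.0204]
ee_rot: [[-0.167, 0.986, -0.002], [0.986, 0.167, 0.004], [0.005, -0.001, -1.0]]
force: [0.2, -0.6, -1.8]
finger_gap: 0.26
```

```bash
cat > look.py <<'E'
import sys
from h import *
t=sys.argv[1]
for n in('scene','side'): snap(n,n[:2]+t)
a=cv2.imread(f'pics/sc{t}.png')[225:325,190:310];b=cv2.imread(f'pics/si{t}.png')[215:315,240:360]
cv2.imwrite(f'pics/L{t}.png',cv2.resize(np.hstack([a,b]),None,fx=3.3,fy=3.3*1.4,interpolation=2))
E
python3 look.py 5; python3 -c "
from h import *
go([.511,.0076,.0206],.17)"
```

```text
t 10.7 tcp [ 0.5162 -0.0301  0.0201] head 0.1662 F [-0.73  0.83 -1.35] gap 0.258
shift [38.   1.1 -0.4] turn -0.004 tilt [-0.003  0.004 -1.   ]
```

View pics/L5.png

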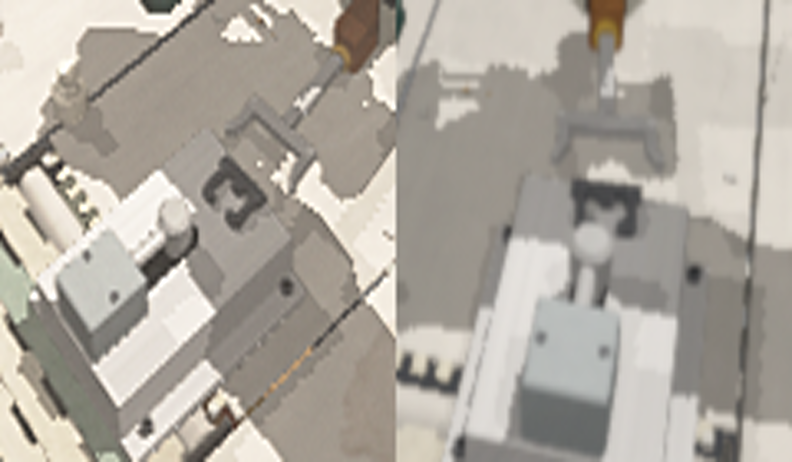

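Fork lined up behind the clip: pocket about x 565–655, clip 572–638 in the right-hand view. Advancing.

play_rows([
  [5, 0, 0, 0],
  [10, 0, 0, 0],
  [15, 0, 0, 0],
  [20, 0, 0, 0],
  [24, 0, 0, 0],
])

```text
time: 11.2
tcp_pos: [0.5121, -0.0057, 0.0201]
ee_rot: [[-0.166, 0.986, -0.003], [0.986, 0.166, 0.004], [0.004, -0.002, -1.0]]
force: [-0.4, 0.5, -2.9]
finger_gap: 0.26
```

```bash
python3 look.py 6; python3 -c "
from h import *
go([.511,.0076,.0206],.17)"
```

```text
t 11.3 tcp [ 0.5122 -0.0054  0.0202] head 0.1676 F [ 0.01 -0.69 -1.69] gap 0.259
shift [13.   1.  -0.3] turn -0.002 tilt [-0.002  0.004 -1.   ]
```

View pics/L6.png

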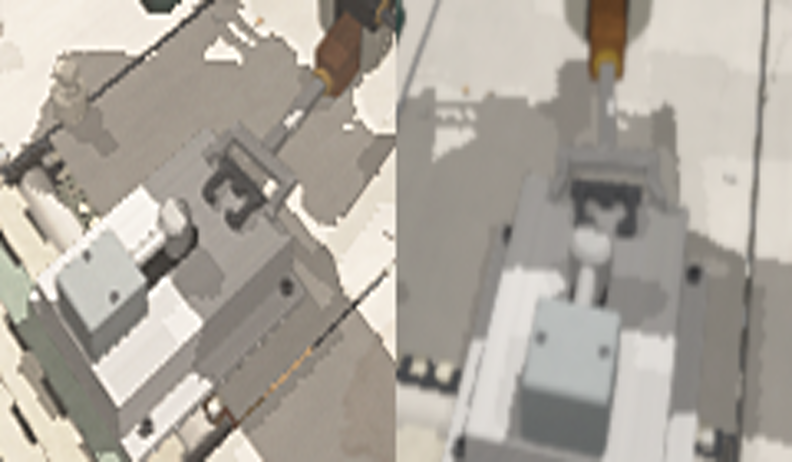

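```bash
python3 -c "
import cv2,numpy as np
a=cv2.imread('pics/sc6.png')[250:295,240:290];b=cv2.imread('pics/si6.png')[240:285,280:330]
cv2.imwrite('pics/z6.png',cv2.resize(np.hstack([a,b]),None,fx=8,fy=8,interpolation=2))"
```

```text
(no output)
```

View pics/z6.png

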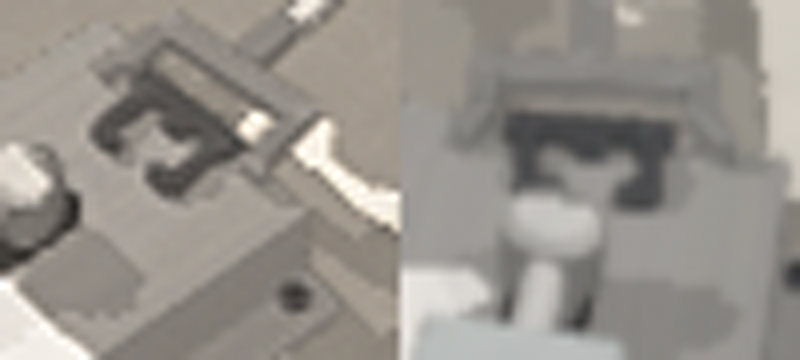

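play_rows([
  [2, 0, 0, 0],
  [5, 0.5, 0, 0],
  [8, 0.5, 0, 0],
  [10, 1, 0, 0],
  [12, 1, 0, 0],
])

```text
time: 11.8
tcp_pos: [0.5112, 0.0067, 0.0203]
ee_rot: [[-0.167, 0.986, -0.002], [0.986, 0.167, 0.004], [0.004, -0.002, -1.0]]
force: [-0.6, 0.0, -1.3]
finger_gap: 0.258
```

```bash
python3 look.py 7; python3 -c "
from h import *
go([.4925,.0125,.0204],.011)
a=cv2.imread('pics/sc7.png')[250:295,240:290];b=cv2.imread('pics/si7.png')[240:285,280:330]
cv2.imwrite('pics/z7.png',cv2.resize(np.hstack([a,b]),None,fx=8,fy=8,interpolation=2))"
```

```text
t 11.9 tcp [0.5111 0.007  0.0203] head 0.168 F [-0.04  0.15 -1.97] gap 0.259
shift [  8.6 -17.4  -0. ] turn 0.157 tilt [-0.002  0.004 -1.   ]
```

View pics/z7.png

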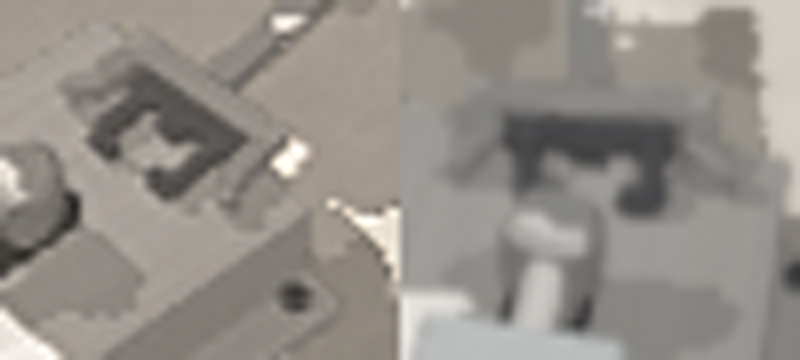

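play_rows([
  [1.5, -1.5, 0, 0.013],
  [3, -3.3, 0, 0.03],
  [4, -5.2, 0, 0.047],
  [5, -7, 0, 0.063],
  [6, -9, 0, 0.08],
])

```text
time: 12.4
tcp_pos: [0.501, 0.0114, 0.0203]
ee_rot: [[-0.086, 0.996, -0.003], [0.996, 0.086, 0.004], [0.004, -0.002, -1.0]]
force: [0.4, -0.1, -1.6]
finger_gap: 0.255
```

```bash
python3 -c "
from h import *
go([.4925,.0125,.0204],.011)"
```

```text
t 12.4 tcp [0.501  0.0114 0.0203] head 0.0866 F [ 0.36 -0.09 -1.64] gap 0.255
shift [ 1.9 -8.4 -0. ] turn 0.076 tilt [-0.003  0.004 -1.   ]
```

play_rows([
  [1, -1.7, 0, 0.015],
  [2, -3.5, 0, 0.03],
  [3, -5.2, 0, 0.046],
  [4, -7, 0, 0.061],
  [5, -8.5, 0, 0.076],
])

```text
time: 12.9
tcp_pos: [0.4919, 0.0157, 0.0204]
ee_rot: [[-0.009, 1.0, -0.003], [1.0, 0.009, 0.004], [0.004, -0.002, -1.0]]
force: [-0.7, 0.4, -2.5]
finger_gap: 0.258
```

```bash
python3 look.py 8; python3 -c "
from h import *
go([.4925,.0125,.0204],.011)
a=cv2.imread('pics/sc8.png')[245:300,235:290];b=cv2.imread('pics/si8.png')[240:295,275:330]
cv2.imwrite('pics/z8.png',cv2.resize(np.hstack([a,b]),None,fx=7,fy=7,interpolation=2))"
```

```text
t 13.0 tcp [0.4918 0.0158 0.0204] head 0.0103 F [ 0.13 -0.9  -1.29] gap 0.258
shift [-3.3  0.6 -0. ] turn -0.001 tilt [-0.003  0.004 -1.   ]
```

View pics/z8.png

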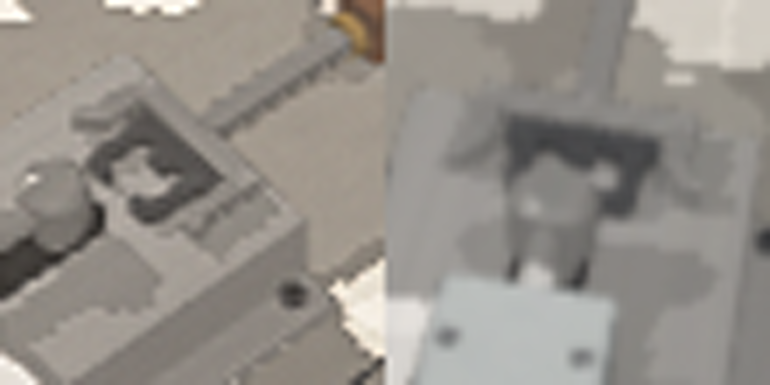

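```bash
python3 -c "
from m import *
s=load('sc8');d=load('si8')
print(P(s,235,245,[(140,98),(223,180)],.046,7).round(4).tolist(),P(d,275-55,240,[(505,120),(662,150)],.046,7).round(4).tolist())
print('head',P(s,235,245,[(52,183)],.068,7),P(d,220,240,[(553,185)],.068,7))
"
```

```text
[[0.5152, 0.132], [0.4686, 0.1327]] [[0.5135, 0.1349], [0.4693, 0.1375]]
head [[0.49054505 0.18736191]] [[0.49283152 0.18523287]]
```

play_rows([
  [3, 0, 0, 0],
  [6, 0, 0, 0],
  [9, 0, 0, 0],
  [12, 0, 0, 0],
  [15, 0, 0, 0],
])

```text
time: 13.5
tcp_pos: [0.4917, 0.0311, 0.0205]
ee_rot: [[-0.01, 1.0, -0.003], [1.0, 0.01, 0.004], [0.004, -0.003, -1.0]]
force: [-0.1, 0.3, -2.3]
finger_gap: 0.257
```

play_rows([
  [1.5, 0, 0, 0],
  [3, 0, 0, 0],
  [4.5, 0, 0, 0],
  [6, 0, 0, 0],
  [7, 0, 0, 0],
])

```text
time: 14.0
tcp_pos: [0.4918, 0.038, 0.0205]
ee_rot: [[-0.01, 1.0, -0.002], [1.0, 0.01, 0.004], [0.004, -0.002, -1.0]]
force: [1.0, -1.1, -1.4]
finger_gap: 0.258
```

```bash
python3 -c "
from h import *
go([.4925,.05,.0204],.011)"; python3 look.py 9
```

```text
t 14.0 tcp [0.4918 0.038  0.0205] head 0.0101 F [ 0.99 -1.11 -1.38] gap 0.258
shift [12.   0.8  0.2] turn -0.001 tilt [-0.002  0.004 -1.   ]
```

View pics/L9.png

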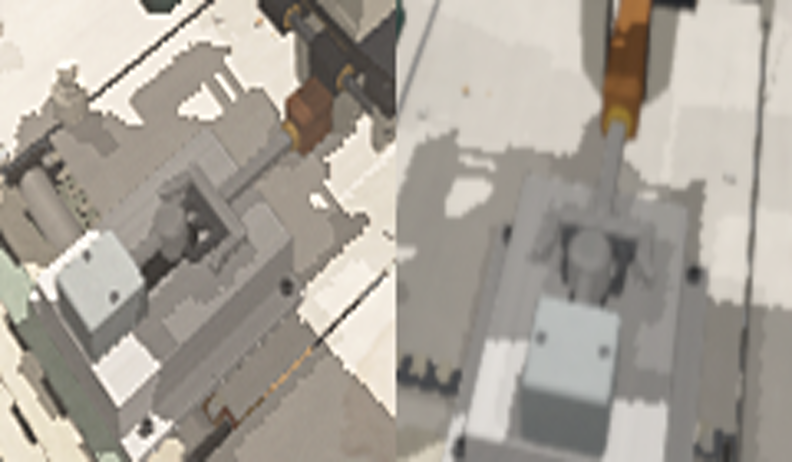

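play_rows([
  [1, 0, 0, 0],
  [2, 0, 0, 0],
  [3, 0, 0, 0],
  [4, 0, 0, 0],
  [5, 0, 0, 0],
])

```text
time: 14.6
tcp_pos: [0.4918, 0.0431, 0.0205]
ee_rot: [[-0.01, 1.0, -0.002], [1.0, 0.01, 0.004], [0.004, -0.002, -1.0]]
force: [1.4, -3.3, -2.2]
finger_gap: 0.26
```

play_rows([
  [0.6, 0, 0, 0],
  [1.2, 0, 0, 0],
  [1.8, 0, 0, 0],
  [2.4, 0, 0, 0],
  [3, 0, 0, 0],
])

```text
time: 15.1
tcp_pos: [0.4918, 0.046, 0.0206]
ee_rot: [[-0.01, 1.0, -0.002], [1.0, 0.01, 0.004], [0.004, -0.002, -1.0]]
force: [1.1, -2.2, -1.9]
finger_gap: 0.26
```

```bash
python3 -c "
from h import *
go([.4925,.05,.0204],.011)"; python3 look.py 10
```

```text
t 15.1 tcp [0.4918 0.046  0.0206] head 0.0099 F [ 1.14 -2.15 -1.93] gap 0.26
shift [4.  0.7 0.2] turn -0.001 tilt [-0.002  0.004 -1.   ]
```

View pics/L10.png

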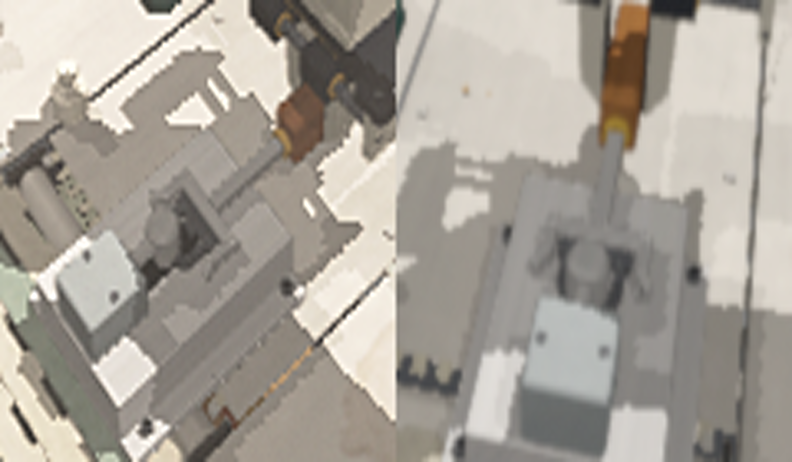

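play_rows([
  [0.4, 0, 0, 0],
  [0.8, 0, 0, 0],
  [1.2, 0, 0, 0],
  [1.6, 0, 0, 0],
  [2, 0, 0, 0],
])

```text
time: 15.7
tcp_pos: [0.4918, 0.0481, 0.0206]
ee_rot: [[-0.01, 1.0, -0.002], [1.0, 0.01, 0.004], [0.004, -0.002, -1.0]]
force: [1.4, -3.9, -1.6]
finger_gap: 0.256
```

play_rows([
  [0.4, 0, 0, 0],
  [0.8, 0, 0, 0],
  [1.2, 0, 0, 0],
  [1.6, 0, 0, 0],
  [2, 0, 0, 0],
])

```text
time: 16.2
tcp_pos: [0.4918, 0.05, 0.0206]
ee_rot: [[-0.01, 1.0, -0.002], [1.0, 0.01, 0.004], [0.004, -0.002, -1.0]]
force: [0.6, -2.4, -1.3]
finger_gap: 0.254
```

play_rows([
  [0.4, 0, 0, 0],
  [0.8, 0, 0, 0],
  [1.2, 0, 0, 0],
  [1.6, 0, 0, 0],
  [2, 0, 0, 0],
])

```text
time: 16.7
tcp_pos: [0.4918, 0.0517, 0.0206]
ee_rot: [[-0.01, 1.0, -0.002], [1.0, 0.01, 0.003], [0.003, -0.002, -1.0]]
force: [1.0, -4.8, -0.6]
finger_gap: 0.259
```

play_rows([
  [0.4, 0, 0, 0],
  [0.8, 0, 0, 0],
  [1.2, 0, 0, 0],
  [1.6, 0, 0, 0],
  [2, 0, 0, 0],
])

```text
time: 17.2
tcp_pos: [0.4917, 0.0522, 0.0206]
ee_rot: [[-0.009, 1.0, -0.003], [1.0, 0.009, 0.001], [0.001, -0.003, -1.0]]
force: [1.0, -6.9, -0.4]
finger_gap: 0.259
```

play_rows([
  [0.5, 0, 0, 0],
  [1, 0, 0, 0],
  [1.5, 0, 0, 0],
  [2, 0, 0, 0],
  [2, 0, 0, 0],
])

```text
time: 17.7
tcp_pos: [0.4917, 0.0524, 0.0206]
ee_rot: [[-0.008, 1.0, -0.003], [1.0, 0.008, -0.001], [-0.001, -0.003, -1.0]]
force: [0.5, -7.5, 2.1]
finger_gap: 0.261
```

```bash
python3 -c "
from h import *
go([.4925,.054,.0204],.011)
s=env.sense();print(s['ee_rot'],s['moment'])"
```

```text
t 17.7 tcp [0.4917 0.0524 0.0206] head 0.0076 F [ 0.54 -7.54  2.05] gap 0.261
shift [1.6 0.8 0.2] turn -0.003 tilt [-0.003 -0.001 -1.   ]
[[-7.58754859e-03  9.99965659e-01 -3.33311362e-03]
 [ 9.99970776e-01  7.58438337e-03 -9.61241678e-04]
 [-9.35929056e-04 -3.34030969e-03 -9.99993983e-01]] [-1.5169201  -0.27888348 -0.10510801]
```

```bash
python3 look.py 11;python3 -c "
from h import *
snap('wrist','w11')
s=env.sense(); R=s['ee_rot'];T=s['tcp_pos']
p=(cloud(load('w11'))-T)@R*1000
np.set_printoptions(precision=1,suppress=True)
for v in range(8,60,4): print(v,p[v,240],p[v,310])
for v in range(190,250,10): print(v,p[v,278])
a=cv2.imread('pics/w11.png'); cv2.imwrite('pics/w11b.png',cv2.resize(a,None,fx=1.4,fy=1.4,interpolation=2))"
```

```text
8 [121.2 -15.  -26.8] [121.1  13.9 -27.1]
12 [119.8 -15.  -26.7] [119.8  14.  -26.8]
16 [118.5 -15.2 -26. ] [118.7  14.1 -25.3]
20 [117.3 -15.3 -25.2] [117.1  14.1 -25.9]
24 [114.7 -14.9 -29.4] [114.7  13.9 -29.3]
28 [113.1 -14.9 -30.1] [113.4  14.  -28.7]
32 [111.7 -15.  -29.7] [111.6  13.9 -30.1]
36 [110.3 -15.  -29.6] [110.5  14.  -28.7]
40 [108.9 -15.1 -29.2] [108.9  14.  -29.1]
44 [107.5 -15.2 -28.7] [107.8  14.3 -27.1]
48 [106.6 -15.6 -25.2] [106.5  14.5 -25.9]
52 [106.  -16.3 -19.8] [106.   15.1 -20. ]
56 [104.4 -16.3 -19.8] [104.3  15.1 -20.2]
190 [ 44.9   0.8 -29.3]
200 [ 41.    0.8 -32.9]
210 [ 38.4   0.7 -40.7]
220 [ 35.    0.7 -44.7]
230 [ 29.8   0.7 -43.2]
240 [ 24.9   0.8 -42.8]
```

View pics/w11b.png

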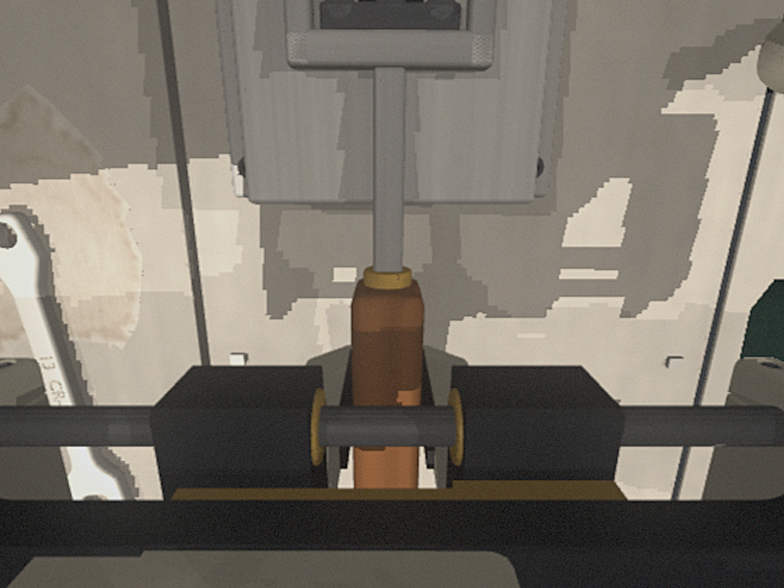

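View pics/L11.png

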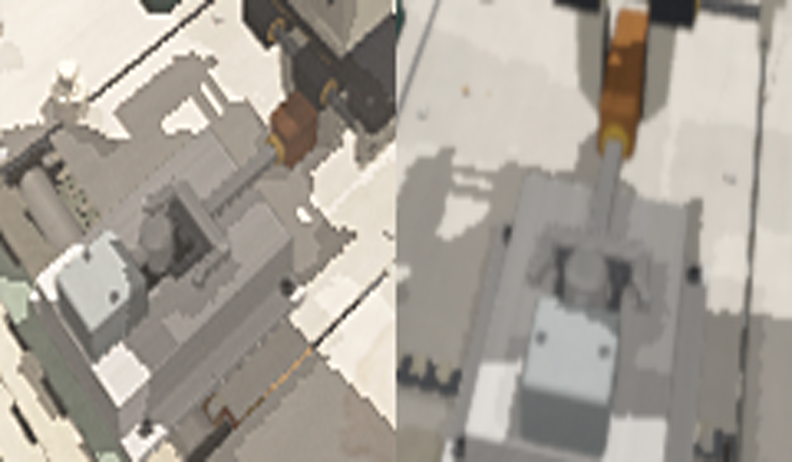

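The stop has been met: force rises to about 7.5 N with a 2 mm lead, so the arm gives about 3.5 N/mm. I'll increase the lead stepwise.

play_rows([
  [1, 0, 0, 0],
  [2, 0, -0.3, 0],
  [2.5, 0, -0.3, 0],
  [3, 0, -0.3, 0],
  [3, 0, -0.3, 0],
])

```text
time: 18.35
tcp_pos: [0.4915, 0.0526, 0.0209]
ee_rot: [[-0.006, 1.0, -0.004], [1.0, 0.006, -0.004], [-0.004, -0.004, -1.0]]
force: [1.3, -10.8, 1.3]
finger_gap: 0.257
```

```bash
python3 look.py 12; python3 -c "
from h import *
a=cv2.imread('pics/sc12.png')[255:300,220:270];b=cv2.imread('pics/si12.png')[255:300,275:325]
cv2.imwrite('pics/z12.png',cv2.resize(np.hstack([a,b]),None,fx=8,fy=8,interpolation=2))
for t in('sc12','si12'):
    p=cloud(load(t)).reshape(-1,3)
    m=(p[:,2]>.063)&(p[:,2]<.073)&(abs(p[:,0]-.491)<.016)&(p[:,1]>.15)&(p[:,1]<.222); print('head',p[m].mean(0).round(4),p[m].min(0).round(4),p[m].max(0).round(4))
s=env.sense();print(s['force'],s['moment'],s['tcp_pos'],s['ee_rot'][:,2])
"
```

```text
head [0.4892 0.2038 0.0669] [0.478  0.1918 0.0632] [0.5006 0.2154 0.071 ]
head [0.4923 0.2048 0.0669] [0.4814 0.1925 0.0635] [0.5034 0.2182 0.0691]
[ 0.65139969 -9.59799865  1.39532401] [-1.88825331 -0.26928187 -0.09861996] [0.49149003 0.05268163 0.02087611] [-0.00424244 -0.00438005 -0.99998141]
```

View pics/z12.png

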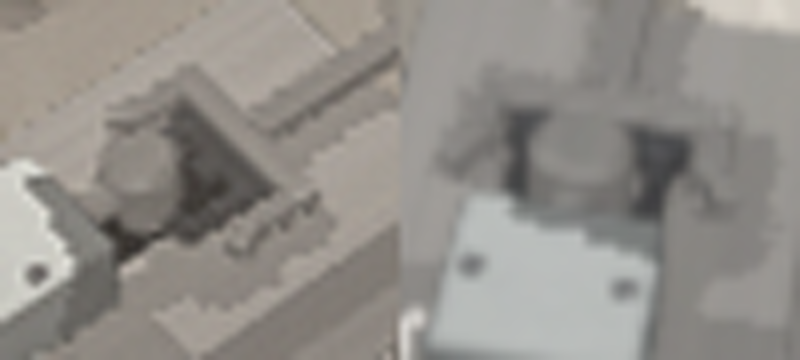

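play_rows([
  [1.5, 0, 0, 0],
  [2.5, 0, 0, 0],
  [3.5, 0, 0, 0],
  [4, 0, 0, 0],
  [4, 0, 0, 0],
])

```text
time: 18.95
tcp_pos: [0.4913, 0.0527, 0.0209]
ee_rot: [[-0.003, 1.0, -0.006], [1.0, 0.003, -0.01], [-0.01, -0.006, -1.0]]
force: [0.1, -13.4, 3.1]
finger_gap: 0.258
```

```bash
cat > pl.py <<'E'
from h import *
np.set_printoptions(precision=4,suppress=True)
c=env.camera('wrist'); s=env.sense(); p=cloud(c)
for lo,hi in((24,30),(30,38),(38,44)):
    print('plate top',np.nanmedian(p[lo:hi,215:345].reshape(-1,3),0))
print('bed',np.nanmedian(p[100:130,200:250].reshape(-1,3),0), 'shank',np.nanmedian(p[60:70,275:281].reshape(-1,3),0),np.nanmedian(p[150:160,275:281].reshape(-1,3),0))
print('clip',np.nanmedian(p[10:18,240:310].reshape(-1,3),0))
print(s['force'],s['moment'],s['tcp_pos'],s['ee_rot'][:,2],s['time'])
E
python3 pl.py
python3 - <<'E'
import sys; sys.path.insert(0,'.')
from h import *
p=cloud(load('pics/w11'.replace('pics/','')) if 0 else load('w11'))
E
```

```text
plate top [0.4924 0.1666 0.0497]
plate top [0.4922 0.1641 0.0496]
plate top [0.4926 0.1615 0.0497]
bed [0.4668 0.1319 0.0407] shank [0.4918 0.1522 0.0497] [0.4918 0.1147 0.05  ]
clip [0.4905 0.1721 0.0467]
[  0.111  -13.6984   4.4081] [-2.323  -0.1126 -0.0098] [0.4913 0.0527 0.0209] [-0.0055 -0.0096 -0.9999] 19.0
```

```bash
python3 look.py 13; python3 -c "
from h import *
a=cv2.imread('pics/sc13.png')[255:295,220:265];b=cv2.imread('pics/si13.png')[255:295,278:323]
for n,i in(('a',a),('b',b)):
    l=cv2.cvtColor(i,cv2.COLOR_BGR2LAB); l[:,:,0]=cv2.createCLAHE(3,(2,2)).apply(l[:,:,0]); i=cv2.cvtColor(l,cv2.COLOR_LAB2BGR)
    cv2.imwrite(f'pics/z13{n}.png',cv2.resize(i,None,fx=14,fy=14,interpolation=2))"
```

```text
(no output)
```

View pics/z13a.png

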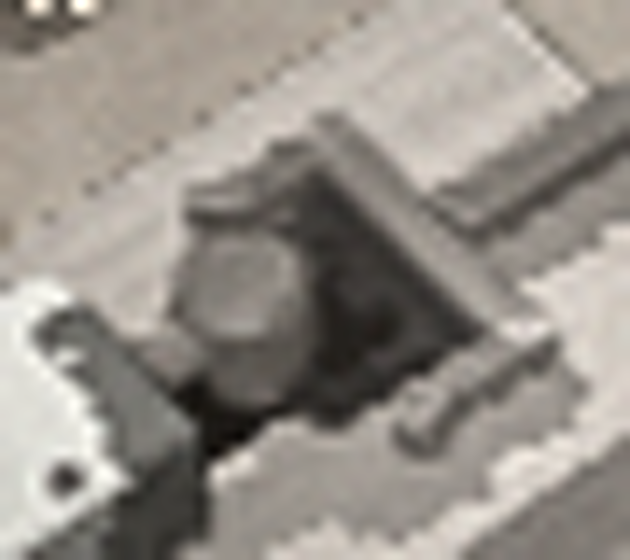

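View pics/z13b.png

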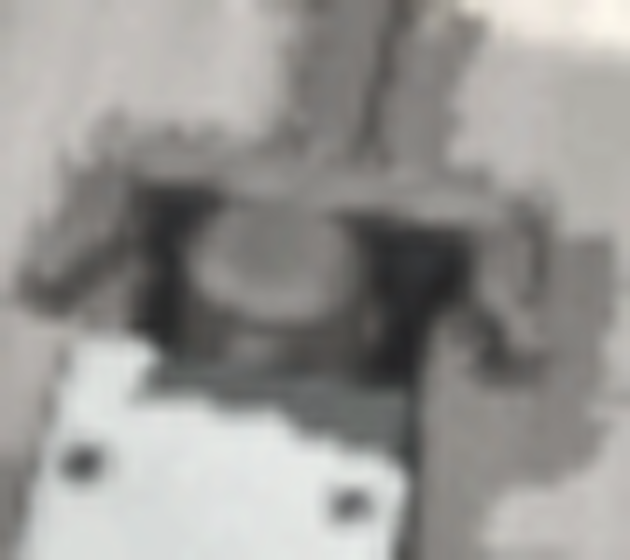

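```bash
python3 -c "
from m import *
s=load('sc13');d=load('si13')
print('side clip edges',P(d,278,255,[(137,185),(470,240)],.046,14).round(4).tolist(),'head',P(d,278,255,[(277,262)],.068,14))
print('scene pocket',P(s,220,255,[(322,175),(490,325)],.0485,14).round(4).tolist(),'head',P(s,220,255,[(245,285)],.068,14))
"
```

```text
side clip edges [[0.5157, 0.1691], [0.4708, 0.1696]] head [[0.49175725 0.20503467]]
scene pocket [[0.5115, 0.1714], [0.468, 0.1691]] head [[0.48824817 0.20330657]]
```

play_rows([
  [0, 0, 0, 0],
  [-1, -0.5, 0, -0.004],
  [-1, -1, 0, -0.008],
  [-1, -1.5, 0, -0.008],
  [-1, -1.5, 0, -0.008],
])

```text
time: 19.6
tcp_pos: [0.4899, 0.0521, 0.021]
ee_rot: [[-0.012, 1.0, -0.005], [1.0, 0.012, -0.009], [-0.009, -0.005, -1.0]]
force: [2.0, -3.8, 0.2]
finger_gap: 0.257
```

```bash
python3 pl.py
```

```text
plate top [0.4903 0.1663 0.049 ]
plate top [0.4901 0.1637 0.0492]
plate top [0.49   0.1611 0.0491]
bed [0.4647 0.1314 0.0407] shank [0.4894 0.1519 0.0492] [0.4901 0.1142 0.0496]
clip [0.4881 0.1716 0.0467]
[ 2.0478 -3.0079 -1.4183] [-0.5502 -0.5503 -0.3093] [0.4899 0.0521 0.021 ] [-0.0052 -0.0091 -0.9999] 19.65
```

play_rows([
  [0, 0, -0.6, 0],
  [0, 0, -1.2, 0],
  [1, 0, -1.2, 0],
  [2, 0, -1.2, 0],
  [3, 0, -1.2, 0],
])

```text
time: 20.15
tcp_pos: [0.4895, 0.0526, 0.0219]
ee_rot: [[-0.01, 1.0, -0.007], [1.0, 0.01, -0.012], [-0.012, -0.007, -1.0]]
force: [1.8, -10.1, -0.5]
finger_gap: 0.261
```

```bash
python3 pl.py
```

```text
plate top [0.4901 0.1669 0.0493]
plate top [0.4901 0.1643 0.0494]
plate top [0.49   0.1617 0.0495]
bed [0.4644 0.1318 0.0407] shank [0.4892 0.1524 0.0497] [0.4895 0.1145 0.0503]
clip [0.4876 0.1722 0.0469]
[ 2.4127 -8.237  -1.8654] [-1.8463 -0.5381 -0.2876] [0.4895 0.0526 0.0219] [-0.0066 -0.0126 -0.9999] 20.2
```

play_rows([
  [2, 0, -0.5, 0],
  [3, 0, -0.5, 0],
  [4, 0, -0.5, 0],
  [5, 0, -0.5, 0],
  [5, 0, -0.5, 0],
])

```text
time: 20.7
tcp_pos: [0.4891, 0.0532, 0.0221]
ee_rot: [[-0.007, 1.0, -0.008], [1.0, 0.007, -0.018], [-0.018, -0.008, -1.0]]
force: [2.1, -12.0, 0.4]
finger_gap: 0.255
```

```bash
python3 pl.py
```

```text
plate top [0.4899 0.1675 0.0492]
plate top [0.4897 0.1649 0.0494]
plate top [0.4901 0.1624 0.0494]
bed [0.4643 0.1326 0.0407] shank [0.4892 0.1532 0.0496] [0.4895 0.1154 0.0504]
clip [0.4879 0.1729 0.0468]
[  1.3038 -12.3968   1.0603] [-2.4728 -0.4537 -0.2648] [0.4891 0.0532 0.0221] [-0.0083 -0.0181 -0.9998] 20.75
```

play_rows([
  [4, 0, -0.5, 0],
  [5, 0, -0.5, 0],
  [6, 0, -0.7, 0],
  [6.5, 0, -0.7, 0],
  [6.5, 0, -0.7, 0],
])

```text
time: 21.25
tcp_pos: [0.4885, 0.0532, 0.0225]
ee_rot: [[-0.003, 1.0, -0.011], [1.0, 0.002, -0.026], [-0.026, -0.011, -1.0]]
force: [0.1, -17.1, 3.5]
finger_gap: 0.258
```

```bash
python3 pl.py
```

```text
plate top [0.4901 0.1676 0.0494]
plate top [0.4897 0.1651 0.0494]
plate top [0.4899 0.1624 0.0495]
bed [0.4641 0.1329 0.0407] shank [0.4889 0.1533 0.0497] [0.4893 0.1157 0.0505]
clip [0.4876 0.1729 0.0469]
[ -0.1156 -17.0356   3.3865] [-3.0931 -0.3376 -0.1577] [0.4885 0.0532 0.0225] [-0.0109 -0.0264 -0.9996] 21.3
```

```bash
cat > zz.py <<'E'
import sys
from h import *
t=sys.argv[1]
if len(sys.argv)<3:
    for n in('scene','side'): snap(n,n[:2]+t)
o=[]
for n,(y,x) in(('sc',(255,220)),('si',(255,278))):
    i=cv2.imread(f'pics/{n}{t}.png')[y:y+40,x:x+45]
    l=cv2.cvtColor(i,cv2.COLOR_BGR2LAB); l[:,:,0]=cv2.createCLAHE(3,(2,2)).apply(l[:,:,0]); i=cv2.cvtColor(l,cv2.COLOR_LAB2BGR); o.append(cv2.resize(i,None,fx=8.8,fy=8.8,interpolation=2))
cv2.imwrite(f'pics/z{t}.png',np.hstack(o))
E
python3 zz.py 14
```

```text
(no output)
```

View pics/z14.png

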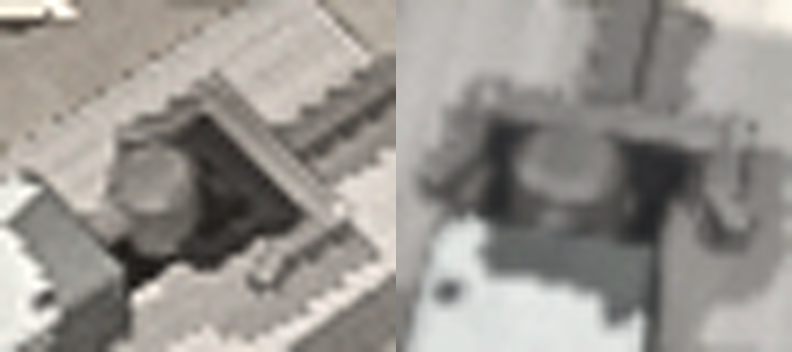

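```bash
python3 -c "
from h import *
a=cv2.imread('pics/si14.png')[170:330,180:390];cv2.imwrite('pics/b14.png',cv2.resize(a,None,fx=3.6,fy=3.6,interpolation=2))"
```

```text
(no output)
```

View pics/b14.png

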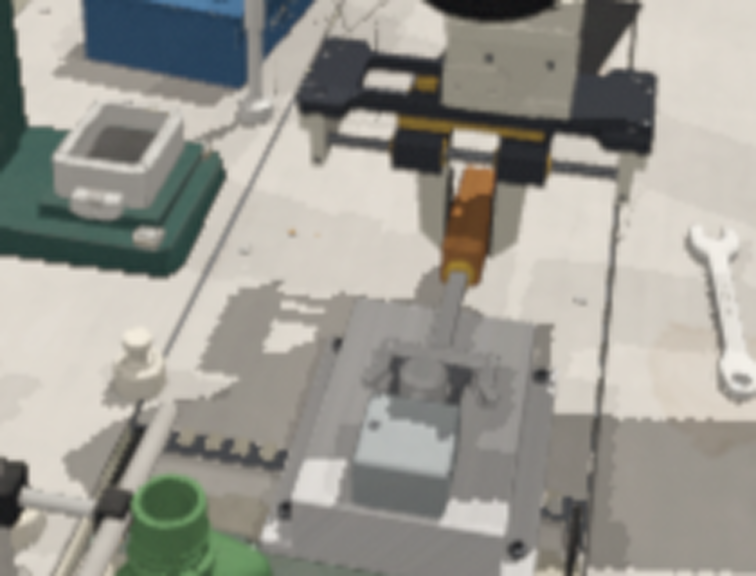

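```bash
python3 -c "
from m import *
s=load('sc14');d=load('si14')
print('side clip edges',P(d,278-45,255,[(484,118),(695,152)],.046,8.8).round(4).tolist(),'head',P(d,278-45,255,[(567,163)],.068,8.8))
print('scene pocket',P(s,220,255,[(207,110),(312,205)],.0485,8.8).round(4).tolist(),'head',P(s,220,255,[(154,180)],.068,8.8))
for t,c in(('s',s),('d',d)):
    p=cloud(c).reshape(-1,3)
    m=(p[:,2]>.063)&(p[:,2]<.073)&(abs(p[:,0]-.491)<.016)&(p[:,1]>.15)&(p[:,1]<.222); print('head',p[m].mean(0).round(4))
    # dark clip pixels
    img=c['img'].reshape(-1,3).max(1); m=(p[:,2]>.041)&(p[:,2]<.048)&(abs(p[:,0]-.491)<.035)&(p[:,1]>.165)&(p[:,1]<.21)&(img<70); print('dark',m.sum(),p[m].min(0).round(4),p[m].max(0).round(4))
"
```

```text
side clip edges [[0.5151, 0.1696], [0.4699, 0.1698]] head [[0.49240039 0.20472977]]
scene pocket [[0.5106, 0.1704], [0.4671, 0.1684]] head [[0.48794371 0.2034713 ]]
head [0.4891 0.2044 0.0671]
dark 4 [0.4721 0.183  0.0414] [0.4848 0.1971 0.0446]
head [0.4921 0.205  0.0669]
dark 5 [0.4732 0.18   0.0445] [0.4774 0.1925 0.0473]
```

play_rows([
  [-1, 0, -0.5, -0.003],
  [-2, 0, -1, -0.006],
  [-3, 0, -1.5, -0.008],
  [-3, 0, -1.5, -0.008],
  [-3, 0, -1.5, -0.008],
])

```text
time: 21.9
tcp_pos: [0.4886, 0.0506, 0.024]
ee_rot: [[-0.011, 1.0, -0.011], [1.0, 0.01, -0.026], [-0.026, -0.011, -1.0]]
force: [2.9, -3.7, -3.0]
finger_gap: 0.258
```

```bash
python3 pl.py; python3 zz.py 15; python3 -c "
from h import *
snap('wrist','w15')
a=cv2.imread('pics/w15.png')[0:90,180:380]; cv2.imwrite('pics/w15b.png',cv2.resize(a,None,fx=4,fy=4,interpolation=2))"
```

```text
plate top [0.4891 0.1652 0.0499]
plate top [0.4893 0.1626 0.05  ]
plate top [0.4891 0.16   0.0501]
bed [0.4633 0.1301 0.0407] shank [0.4884 0.1508 0.0503] [0.4889 0.1129 0.0516]
clip [0.4869 0.1705 0.0473]
[ 2.3139 -2.5415 -1.9736] [-0.6358 -0.6935 -0.3959] [0.4887 0.0506 0.024 ] [-0.0108 -0.026  -0.9996] 21.95
```

View pics/z15.png

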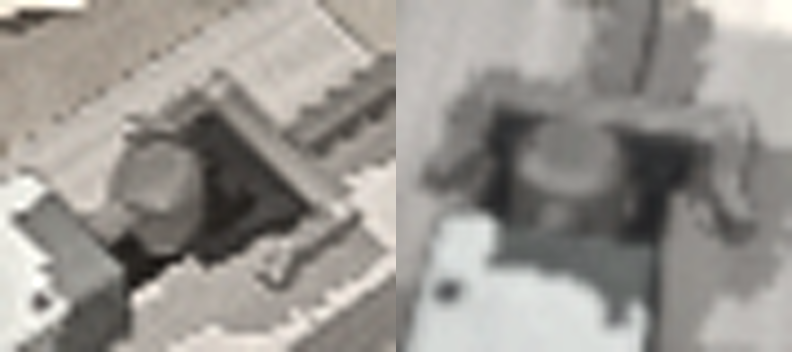

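View pics/w15b.png

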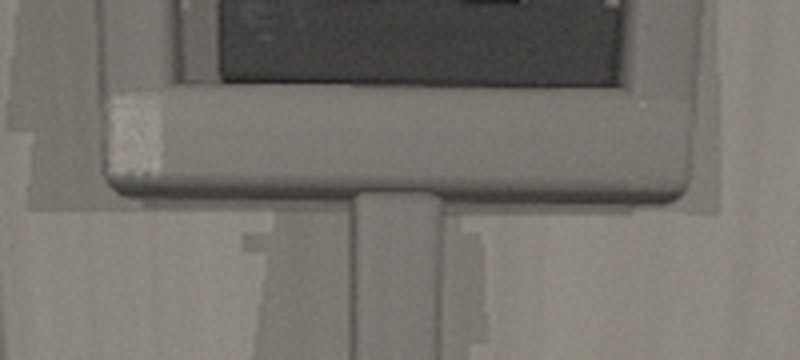

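The wrist close-up shows the clip hard against the right prong (4 mm gap left at x 180–222). So the clip itself still sits about 1.5–2 mm off the shaft line, which explains the jam. I'll back off until the shaft is at rest, re-centre, and try again.

play_rows([
  [-4, 0, 0, 0],
  [-8, 0, 0, 0],
  [-12, 0, 0, 0],
  [-16, 0, 0, 0],
  [-17, 0, 0, 0],
])

```text
time: 22.6
tcp_pos: [0.4884, 0.033, 0.0243]
ee_rot: [[-0.01, 1.0, -0.012], [1.0, 0.01, -0.026], [-0.026, -0.012, -1.0]]
force: [0.1, 0.3, -2.1]
finger_gap: 0.256
```

```bash
cat > w.py <<'E'
import sys
from h import *
t=sys.argv[1]; c=snap('wrist','w'+t)
a=c['img'][0:90,180:380,::-1].copy(); cv2.imwrite(f'pics/w{t}b.png',cv2.resize(a,None,fx=4,fy=4,interpolation=2))
E
python3 w.py 16; python3 pl.py; python3 zz.py 16
```

```text
plate top [0.4892 0.1476 0.0504]
plate top [0.4888 0.1451 0.0505]
plate top [0.4888 0.1425 0.0505]
bed [0.4578 0.1118 0.0006] shank [0.4885 0.1334 0.0511] [0.4887 0.0954 0.052 ]
clip [0.4865 0.1545 0.0409]
[-0.1734 -0.5737 -1.6988] [ 0.0015 -0.0825  0.0024] [0.4886 0.0333 0.0244] [-0.0111 -0.0261 -0.9996] 22.7
```

View pics/w16b.png

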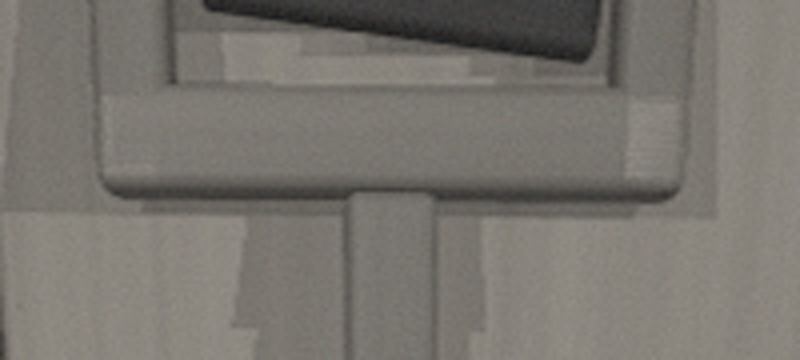

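View pics/z16.png

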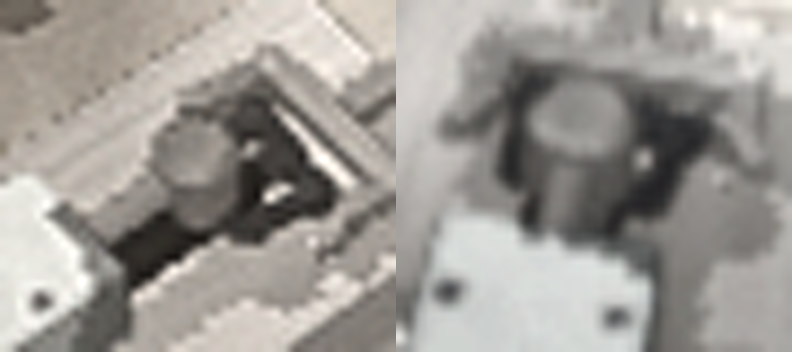

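```bash
python3 -c "
from h import *
i=cv2.imread('pics/si16.png')[250:286,285:327];cv2.imwrite('pics/q16d.png',cv2.resize(i,None,fx=16,fy=16,interpolation=2))
i=cv2.imread('pics/sc16.png')[255:290,230:270];cv2.imwrite('pics/q16s.png',cv2.resize(i,None,fx=16,fy=16,interpolation=2))"
```

```text
(no output)
```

View pics/q16d.png

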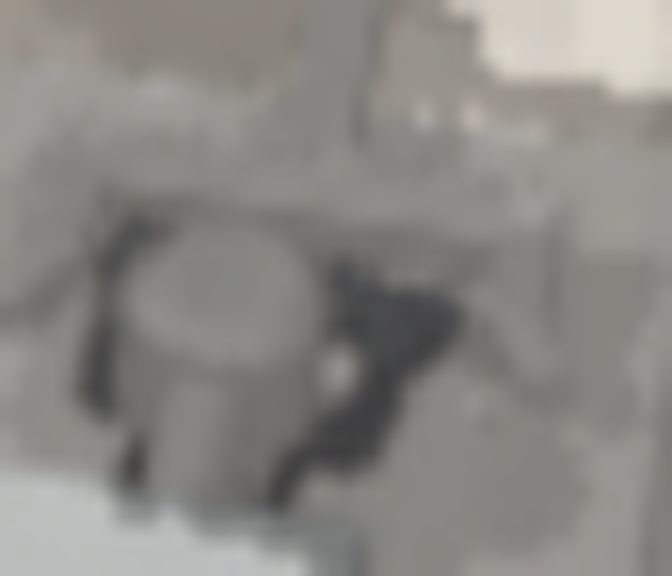

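View pics/q16s.png

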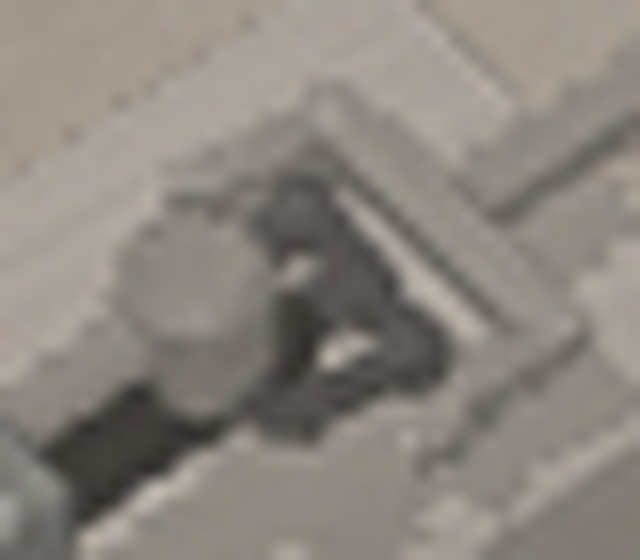

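```bash
cat > ov.py <<'E'
from h import *
def R2(a): return np.array([[np.cos(a),-np.sin(a)],[np.sin(a),np.cos(a)]])
def draw(tag,x0,y0,w_,h_,f,items,out):
    c=load(tag); i=cv2.resize(c['img'][y0:y0+h_,x0:x0+w_,::-1].copy(),None,fx=f,fy=f,interpolation=2)
    for pts,col,cl in items:
        q=np.array([px(c,p) for p in pts]); q=((q-[x0,y0]+.5)*f-.5).round().astype(int)
        cv2.polylines(i,[q.reshape(-1,1,2)],cl,col,1,cv2.LINE_AA)
    cv2.imwrite(out,i)
def circ(x,y,z,r): t=np.linspace(0,2*np.pi,40); return [(x+r*np.cos(a),y+r*np.sin(a),z) for a in t]
def body(o,a,pts,z): return [tuple(R2(a)@np.array(p)/1000+o)+(z,) for p in pts]
CL=[(-21,-21),(21,-21),(18,-5),(18,10),(10,10)]
def clip(o,a): return body(np.array(o),a,[(-18,10),(-18,-5),(-21,-14),(-21,-21),(21,-21),(21,-14),(18,-5),(18,10)],.046)
def fork(f,a,z): # f floor centre
    return body(np.array(f),a,[(-35,23),(-23,12),(-23,0),(23,0),(23,12),(35,23)],z)
E
python3 -c "
from ov import *
yaw=.0103
tcp=np.array([.4886,.0333]); fl=tcp+R2(yaw)@np.array([-.0002,.1165])
for n,dx,sh in(('sc16',-.0015,(.4888,.1855)),('si16',.001,(.4918,.187))):
    x0,y0=(225,250) if n[:2]=='sc' else(278,245)
    draw(n,x0,y0,50,46,12,[(circ(*sh,.068,.012),(0,0,255),1),(circ(*sh,.0485,.012),(0,0,120),1),(fork(fl+[dx,0],yaw,.0497),(0,255,0),0),(clip(fl+[dx+.0033,.0265],-.125),(255,0,0),0)],f'pics/o_{n}.png')
"
```

```text
(no output)
```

View pics/o_sc16.png

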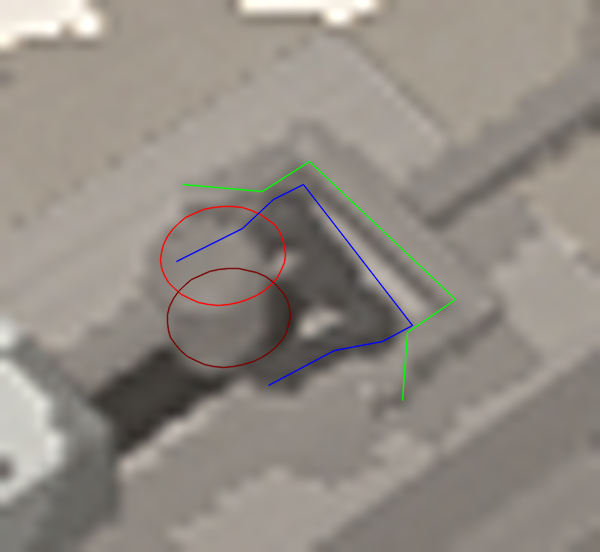

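View pics/o_si16.png

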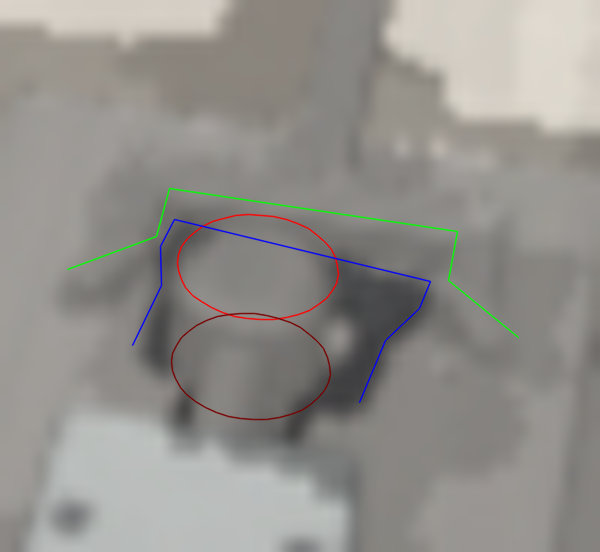

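play_rows([
  [0, 1, 0, 0],
  [0, 2, 0, 0],
  [0, 3, 0, 0],
  [0, 4, 0, 0],
  [0, 5, 0, 0],
])

```text
time: 23.3
tcp_pos: [0.4937, 0.0337, 0.0244]
ee_rot: [[-0.011, 1.0, -0.011], [1.0, 0.011, -0.026], [-0.026, -0.011, -1.0]]
force: [-0.4, -0.4, -1.3]
finger_gap: 0.261
```

play_rows([
  [1.5, 0, 0, 0],
  [3, 0, 0, 0],
  [5, 0, 0, 0],
  [7, 0, 0, 0],
  [9, 0, 0, 0],
])

```text
time: 23.8
tcp_pos: [0.4939, 0.0423, 0.0243]
ee_rot: [[-0.01, 1.0, -0.011], [1.0, 0.01, -0.027], [-0.027, -0.011, -1.0]]
force: [0.3, -2.7, -1.0]
finger_gap: 0.254
```

```bash
python3 w.py 17; python3 pl.py; python3 zz.py 17
```

```text
plate top [0.4941 0.1574 0.0504]
plate top [0.4941 0.1549 0.0504]
plate top [0.4941 0.1523 0.0505]
bed [0.4678 0.1224 0.0405] shank [0.4936 0.1431 0.051 ] [0.4941 0.1052 0.052 ]
clip [0.4921 0.163  0.0467]
[ 0.3805 -1.4378 -1.8766] [-0.3579 -0.3521 -0.0344] [0.4938 0.0429 0.0243] [-0.0107 -0.026  -0.9996] 23.9
```

View pics/w17b.png

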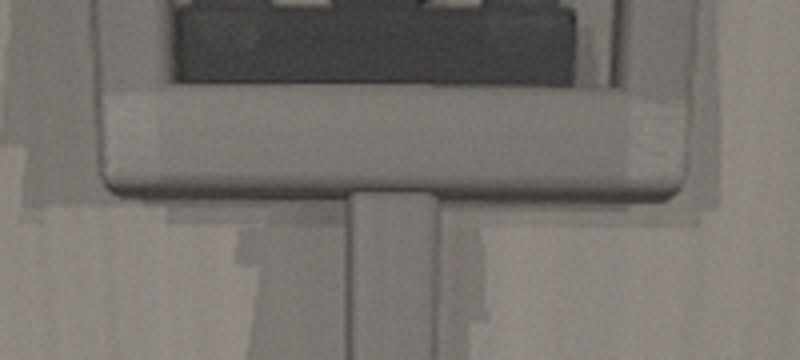

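View pics/z17.png

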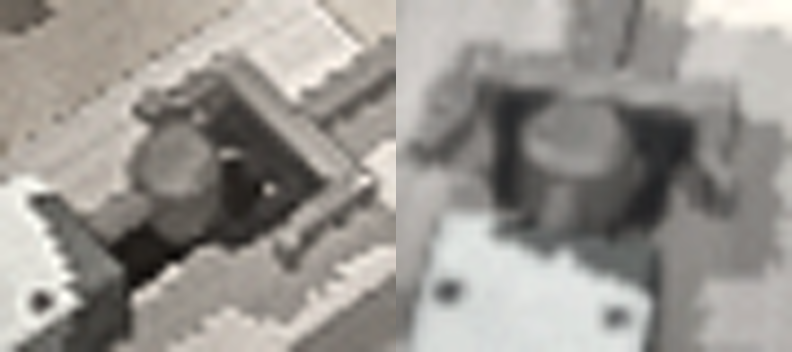

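play_rows([
  [0, 0.5, 0, 0],
  [0, 1, 0, 0],
  [0, 1.5, 0, 0],
  [1, 1.7, 0, 0],
  [2, 1.7, 0, 0],
])

```text
time: 24.5
tcp_pos: [0.4949, 0.0445, 0.0239]
ee_rot: [[-0.011, 1.0, -0.012], [1.0, 0.011, -0.027], [-0.026, -0.012, -1.0]]
force: [-0.0, -2.8, -0.3]
finger_gap: 0.256
```

play_rows([
  [1.5, 0, 0, 0],
  [3, 0, 0, 0],
  [4.5, 0, 0, 0],
  [6, 0, 0, 0],
  [7, 0, 0, 0],
])

```text
time: 25.0
tcp_pos: [0.4948, 0.0512, 0.0238]
ee_rot: [[-0.011, 1.0, -0.012], [1.0, 0.011, -0.027], [-0.027, -0.012, -1.0]]
force: [-0.9, -6.0, 0.3]
finger_gap: 0.256
```

```bash
python3 w.py 18; python3 pl.py
```

```text
plate top [0.495  0.1657 0.0499]
plate top [0.4954 0.1632 0.05  ]
plate top [0.4955 0.1606 0.0501]
bed [0.4695 0.1305 0.0407] shank [0.4944 0.1515 0.0503] [0.495  0.1136 0.0514]
clip [0.4932 0.1712 0.0467]
[-0.7394 -5.0821  0.3265] [-0.8308  0.0558  0.1325] [0.4948 0.0512 0.0238] [-0.0119 -0.0272 -0.9996] 25.1
```

View pics/w18b.png

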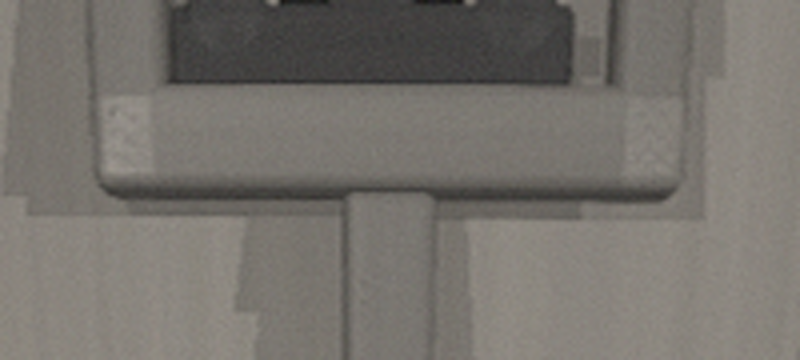

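play_rows([
  [1, 0, -0.5, 0],
  [2, 0, -0.8, 0],
  [3, 0, -0.8, 0],
  [4, 0, -0.8, 0],
  [5, 0, -0.8, 0],
])

```text
time: 25.6
tcp_pos: [0.4944, 0.0523, 0.0242]
ee_rot: [[-0.009, 1.0, -0.014], [0.999, 0.008, -0.032], [-0.032, -0.014, -0.999]]
force: [-1.0, -13.0, 1.2]
finger_gap: 0.26
```

```bash
python3 pl.py
```

```text
plate top [0.4953 0.167  0.0499]
plate top [0.4954 0.1644 0.05  ]
plate top [0.495  0.1618 0.0501]
bed [0.4694 0.1318 0.0407] shank [0.4946 0.1526 0.0506] [0.4948 0.1149 0.0516]
clip [0.493  0.1724 0.0466]
[ -1.5424 -11.1734   0.9976] [-2.1966  0.1211  0.1287] [0.4944 0.0524 0.0242] [-0.0136 -0.0322 -0.9994] 25.65
```

play_rows([
  [-1.5, 0, -0.3, 0],
  [-2, -0.7, -0.3, -0.003],
  [-2, -1.4, -0.3, -0.003],
  [-2, -2, -0.3, -0.003],
  [-2, -2, -0.3, -0.003],
])

```text
time: 26.15
tcp_pos: [0.4928, 0.0507, 0.0248]
ee_rot: [[-0.011, 1.0, -0.013], [0.999, 0.011, -0.032], [-0.032, -0.013, -0.999]]
force: [1.7, -2.1, -2.2]
finger_gap: 0.257
```

```bash
python3 w.py 19; python3 pl.py
```

```text
plate top [0.4932 0.1654 0.0501]
plate top [0.493  0.1628 0.0502]
plate top [0.493  0.1602 0.0502]
bed [0.4674 0.1303 0.0407] shank [0.4925 0.151  0.0504] [0.493  0.1132 0.0519]
clip [0.491  0.1709 0.0467]
[ 1.6563 -3.2953 -1.5637] [-0.6514 -0.5007 -0.168 ] [0.4927 0.0507 0.0247] [-0.013  -0.0319 -0.9994] 26.25
```

View pics/w19b.png

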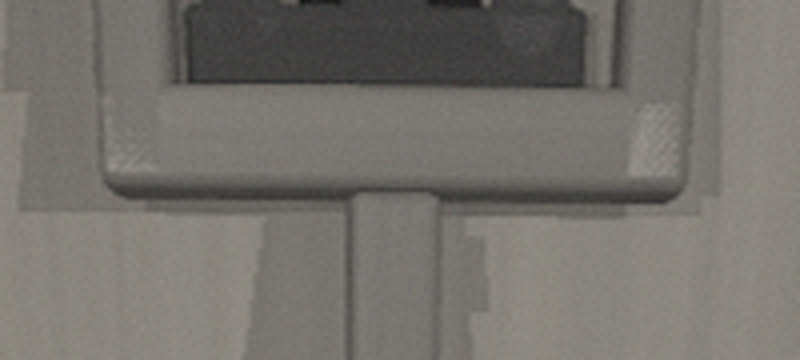

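Clip is now mid-pocket with gaps on both sides (188–585 within 175–615). Pushing harder with the clip free to centre itself.

play_rows([
  [2, 0, -0.2, 0],
  [4, 0, -0.3, 0],
  [6, 0, -0.4, 0],
  [7, 0, -0.5, 0],
  [7.5, 0, -0.5, 0],
])

```text
time: 26.75
tcp_pos: [0.4925, 0.0532, 0.0249]
ee_rot: [[-0.009, 1.0, -0.015], [0.999, 0.008, -0.039], [-0.038, -0.015, -0.999]]
force: [0.7, -14.9, 1.6]
finger_gap: 0.26
```

```bash
python3 w.py 20; python3 pl.py
```

```text
plate top [0.4933 0.1683 0.05  ]
plate top [0.4935 0.1658 0.0501]
plate top [0.4936 0.1631 0.0502]
bed [0.4674 0.1333 0.0407] shank [0.4926 0.1541 0.0507] [0.4928 0.1164 0.0522]
clip [0.4913 0.1738 0.0467]
[  1.1106 -13.1386   1.5538] [-2.5398 -0.3579 -0.0096] [0.4925 0.0537 0.0249] [-0.0145 -0.0378 -0.9992] 26.85
```

View pics/w20b.png

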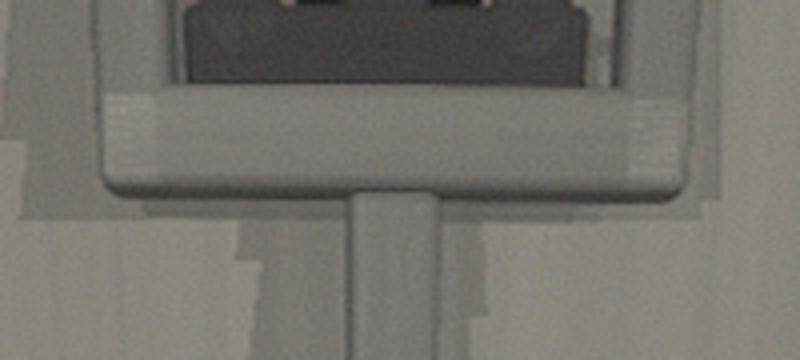

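play_rows([
  [5, 0, -0.3, 0],
  [5, 0, -0.3, 0],
  [5, 0, -0.3, 0],
  [5.5, 0, -0.3, 0],
  [5.5, 0, -0.3, 0],
])

```text
time: 27.35
tcp_pos: [0.4925, 0.0582, 0.0251]
ee_rot: [[-0.008, 1.0, -0.015], [0.999, 0.007, -0.039], [-0.039, -0.015, -0.999]]
force: [0.3, -4.6, 0.3]
finger_gap: 0.259
```

```bash
python3 pl.py
```

```text
plate top [0.4933 0.173  0.05  ]
plate top [0.4932 0.1705 0.0501]
plate top [0.4934 0.1678 0.0502]
bed [0.4675 0.1379 0.0407] shank [0.4927 0.1587 0.0506] [0.493  0.1208 0.0521]
clip [0.491  0.1784 0.0468]
[ 1.068  -0.7289  0.4628] [-0.2109 -0.2742 -0.0586] [0.4925 0.0588 0.0251] [-0.0145 -0.0384 -0.9992] 27.4
```

```bash
python3 w.py 21; python3 zz.py 21;python3 -c "
from h import *
for t in('sc21','si21'):
    p=cloud(load(t)).reshape(-1,3)
    m=(p[:,2]>.063)&(p[:,2]<.073)&(abs(p[:,0]-.491)<.016)&(p[:,1]>.15)&(p[:,1]<.222); print('head',p[m].mean(0).round(4))
go([.49,.06,.025],.01)"
```

```text
head [0.4888 0.2011 0.0672]
head [0.4921 0.2019 0.0665]
t 27.55 tcp [0.4924 0.0597 0.0251] head 0.0088 F [ 1.05 -3.24 -0.85] gap 0.259
shift [ 0.3 -2.4  0.1] turn -0.001 tilt [-0.014 -0.037 -0.999]
```

View pics/w21b.png

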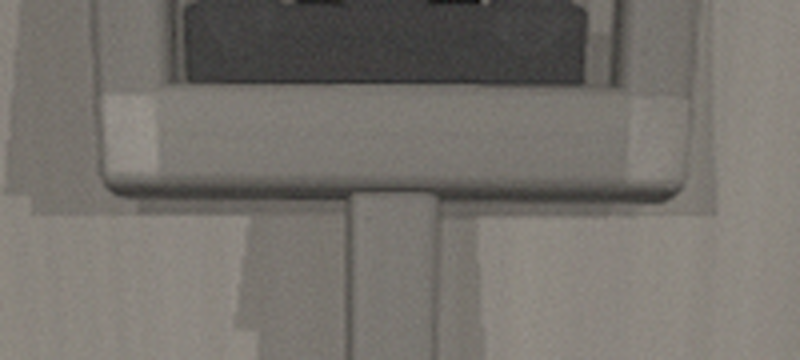

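View pics/z21.png

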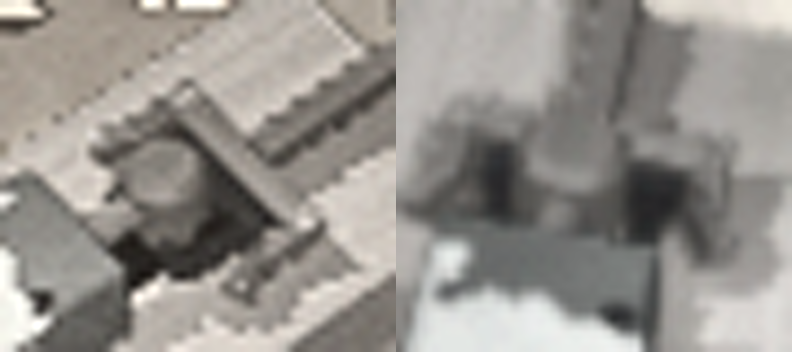

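The head came back about 3 mm while the clip went about 5 mm forward, and force fell from about 15 N to about 3 N, so it snapped. Now a gentle follow-up to seat the clip.

play_rows([
  [0.5, 0, 0, 0],
  [1, 0, 0, 0],
  [1.5, 0, 0, 0],
  [2, 0, 0, 0],
  [2, 0, 0, 0],
])

```text
time: 28.05
tcp_pos: [0.4924, 0.0618, 0.025]
ee_rot: [[-0.009, 1.0, -0.014], [0.999, 0.009, -0.037], [-0.037, -0.015, -0.999]]
force: [0.0, -3.5, -0.4]
finger_gap: 0.259
```

```bash
python3 zz.py 22;python3 pl.py; python3 -c "
from h import *
for t in('sc22','si22'):
    p=cloud(load(t)).reshape(-1,3)
    m=(p[:,2]>.063)&(p[:,2]<.073)&(abs(p[:,0]-.491)<.016)&(p[:,1]>.15)&(p[:,1]<.222); print('head',p[m].mean(0).round(4))"
```

```text
plate top [0.4929 0.1766 0.05  ]
plate top [0.4929 0.174  0.0501]
plate top [0.4929 0.1714 0.0503]
bed [0.4672 0.1415 0.0407] shank [0.4924 0.1622 0.0505] [0.4928 0.1245 0.0519]
clip [0.4909 0.182  0.0468]
[ 0.9353 -5.1007  0.2827] [-0.6747 -0.3139 -0.0831] [0.4924 0.0617 0.025 ] [-0.0144 -0.0373 -0.9992] 28.2
head [0.489  0.2035 0.067 ]
head [0.4921 0.2037 0.0669]
```

play_rows([
  [0.5, 0, 0, 0],
  [1, 0, 0, 0],
  [1.5, 0, 0, 0],
  [2, 0, 0, 0],
  [2, 0, 0, 0],
])

```text
time: 28.7
tcp_pos: [0.4924, 0.0629, 0.025]
ee_rot: [[-0.009, 1.0, -0.015], [0.999, 0.008, -0.039], [-0.038, -0.015, -0.999]]
force: [0.8, -6.3, 1.0]
finger_gap: 0.257
```

```bash
python3 zz.py 23;python3 pl.py; python3 -c "
from h import *
for t in('sc23','si23'):
    p=cloud(load(t)).reshape(-1,3)
    m=(p[:,2]>.063)&(p[:,2]<.073)&(abs(p[:,0]-.491)<.016)&(p[:,1]>.15)&(p[:,1]<.222); print('head',p[m].mean(0).round(4))"
```

```text
plate top [0.4931 0.1777 0.05  ]
plate top [0.4929 0.1752 0.05  ]
plate top [0.4932 0.1726 0.0502]
bed [0.4672 0.1427 0.0407] shank [0.4924 0.1634 0.0505] [0.493  0.1257 0.0521]
clip [0.4909 0.1832 0.0467]
[-0.0141 -6.905   0.6852] [-0.9934 -0.3385 -0.063 ] [0.4923 0.0629 0.0249] [-0.0147 -0.0385 -0.9992] 28.85
head [0.4891 0.2044 0.0673]
head [0.4923 0.205  0.0669]
```

play_rows([
  [1, 0, -0.2, 0],
  [2, 0, -0.2, 0],
  [2.5, 0, -0.2, 0],
  [3, 0, -0.2, 0],
  [3, 0, -0.2, 0],
])

```text
time: 29.35
tcp_pos: [0.4922, 0.063, 0.0251]
ee_rot: [[-0.007, 1.0, -0.016], [0.999, 0.006, -0.042], [-0.042, -0.016, -0.999]]
force: [-0.1, -10.6, 3.9]
finger_gap: 0.258
```

```bash
python3 zz.py 24;python3 pl.py
```

```text
plate top [0.4932 0.1778 0.05  ]
plate top [0.4934 0.1753 0.0501]
plate top [0.4932 0.1727 0.0502]
bed [0.4673 0.1429 0.0407] shank [0.4925 0.1636 0.0507] [0.4928 0.1258 0.0521]
clip [0.4912 0.1832 0.0467]
[ 0.0961 -9.4593  3.286 ] [-1.8225 -0.1709  0.0066] [0.4922 0.063  0.025 ] [-0.0157 -0.0423 -0.999 ] 29.5
```

View pics/z24.png

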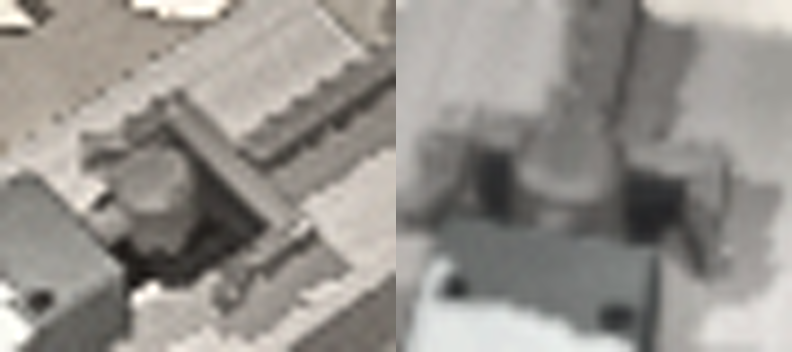

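play_rows([
  [-4, 0, 0, 0],
  [-9, 0, 0, 0],
  [-14, 0, 0, 0],
  [-20, 0, 0, 0],
  [-25, 0, 0, 0],
])

```text
time: 30.0
tcp_pos: [0.4921, 0.0378, 0.026]
ee_rot: [[-0.007, 1.0, -0.016], [0.999, 0.007, -0.042], [-0.042, -0.016, -0.999]]
force: [0.9, -0.5, -2.7]
finger_gap: 0.256
```

play_rows([
  [-8, 0, 0, 0],
  [-18, 0, 0, 0],
  [-30, 0, 0, 0],
  [-42, 0, 0, 0],
  [-52, 0, 0, 0],
])

```text
time: 30.5
tcp_pos: [0.4924, -0.0159, 0.0281]
ee_rot: [[-0.006, 1.0, -0.016], [0.999, 0.005, -0.043], [-0.042, -0.017, -0.999]]
force: [-0.1, -0.6, -1.4]
finger_gap: 0.255
```

```bash
python3 zz.py 25; python3 -c "
from h import *
i=cv2.imread('pics/si25.png')[245:290,280:330];j=cv2.imread('pics/sc25.png')[250:295,225:275];cv2.imwrite('pics/q25.png',cv2.resize(np.hstack([j,i]),None,fx=8,fy=8,interpolation=2))
for t in('sc25','si25'):
    p=cloud(load(t)).reshape(-1,3)
    m=(p[:,2]>.063)&(p[:,2]<.073)&(abs(p[:,0]-.491)<.016)&(p[:,1]>.15)&(p[:,1]<.222); print('head',p[m].mean(0).round(4))
go([.49,0,.025],.01)"
```

```text
head [0.489  0.1923 0.0667]
head [0.4921 0.192  0.0668]
t 30.6 tcp [ 0.4924 -0.0167  0.0281] head 0.0034 F [-0.57 -0.46 -2.33] gap 0.261
shift [16.8 -2.3  2.4] turn -0.007 tilt [-0.017 -0.043 -0.999]
```

View pics/q25.png

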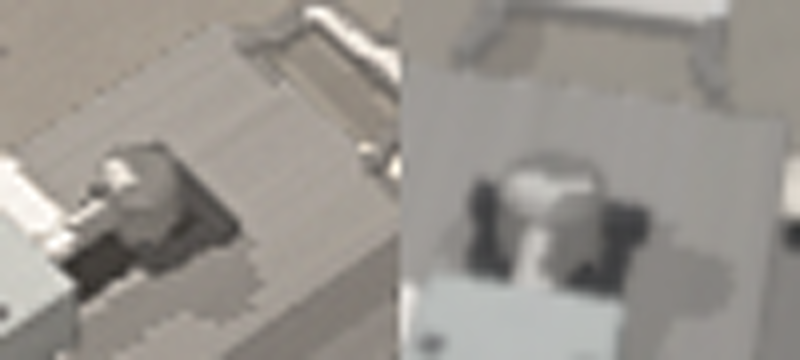

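```bash
python3 -c "
from m import *
s=load('sc25');d=load('si25')
print(P(s,225,250,[(182,145),(242,222)],.046,8).round(4).tolist(), 'head',P(s,225,250,[(143,182)],.068,8))
print(P(d,280-50,245,[(473,180),(648,205)],.046,8).round(4).tolist(), 'head',P(d,280-50,245,[(553,188)],.068,8))
from ov import *
for n,sh in(('sc25',(.4885,.190)),('si25',(.492,.190))):
    x0,y0=(225,250) if n[:2]=='sc' else(280,245)
    it=[(circ(*sh,.068,.012),(0,0,255),1)]
    for k,col in((0,(0,255,0)),(.004,(255,0,0))): it.append((clip(np.array(sh)-[0,k],.01),col,0))
    draw(n,x0,y0,50,45,8,it,f'pics/o_{n}.png')
cv2.imwrite('pics/o25.png',np.hstack([cv2.imread('pics/o_sc25.png'),cv2.imread('pics/o_si25.png')]))
"
```

```text
[[0.5042, 0.1627], [0.4701, 0.1667]] head [[0.48617963 0.1893817 ]]
[[0.5135, 0.1666], [0.4723, 0.1657]] head [[0.49170152 0.19076545]]
```

View pics/o25.png

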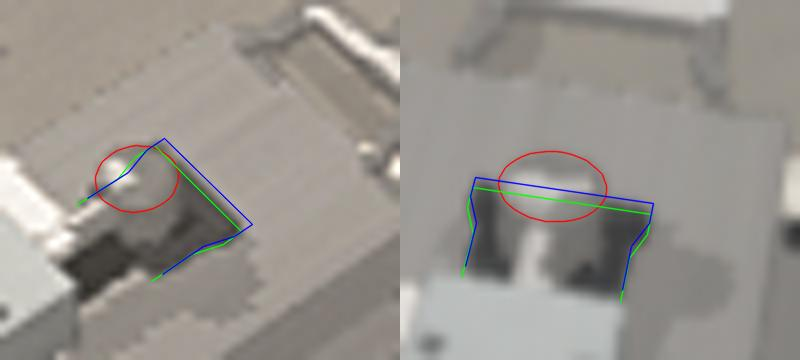

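```bash
python3 -c "
from ov import *
for n,sh in(('sc25',(.4885,.190)),('si25',(.492,.190))):
    c=load(n)
    x0,y0=(235,258) if n[:2]=='sc' else(285,258)
    i=c['img'][y0:y0+28,x0:x0+28,::-1].astype(float); i=np.clip((i-40)*1.5,0,255).astype(np.uint8)
    i=cv2.resize(i,None,fx=14,fy=14,interpolation=0)
    for pts,col in((circ(*sh,.068,.012),(0,0,255)),(clip(np.array(sh),.01),(0,255,0)),(clip(np.array(sh)-[0,.004],.01),(255,0,0))):
        q=((np.array([px(c,p) for p in pts])-[x0,y0]+.5)*14).round().astype(int); cv2.polylines(i,[q.reshape(-1,1,2)],0,col,1)
    cv2.imwrite(f'pics/o_{n}.png',i)
cv2.imwrite('pics/o25.png',np.hstack([cv2.imread('pics/o_sc25.png'),cv2.imread('pics/o_si25.png')]))
"
```

```text
(no output)
```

View pics/o25.png

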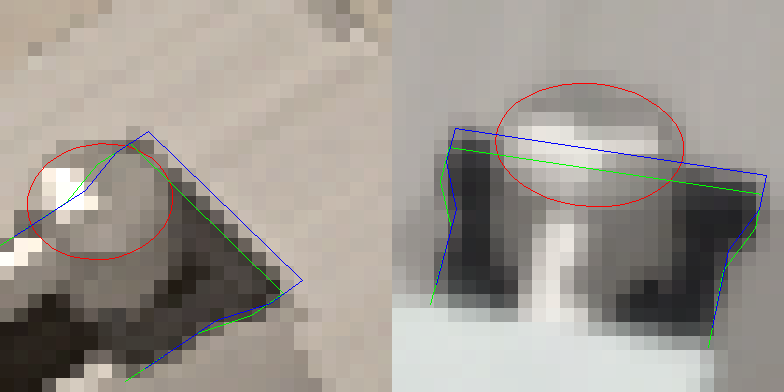

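```bash
python3 -c "
from h import *
go([.535,.075,.16],.005)
for t in('sc16','si16'):
    p=cloud(load(t)).reshape(-1,3)
    m=(p[:,2]>.063)&(p[:,2]<.073)&(abs(p[:,0]-.491)<.016)&(p[:,1]>.15)&(p[:,1]<.222); print('head16',p[m].mean(0).round(4))"
```

```text
t 30.6 tcp [ 0.4924 -0.0167  0.0281] head 0.0034 F [-0.57 -0.46 -2.33] gap 0.261
shift [  85.7   40.7 -136.4] turn -0.002 tilt [-0.017 -0.043 -0.999]
head16 [0.4894 0.1925 0.0666]
head16 [0.4926 0.1915 0.0666]
```

play_rows([
  [0, 5, -25, 0],
  [0, 12, -60, 0],
  [0, 20, -100, 0],
  [0, 30, -130, 0],
  [15, 38, -132, 0],
])

```text
time: 31.1
tcp_pos: [0.5362, 0.003, 0.1629]
ee_rot: [[-0.001, 1.0, -0.009], [0.999, 0.0, -0.044], [-0.044, -0.009, -0.999]]
force: [0.1, -0.8, -1.3]
finger_gap: 0.254
```

play_rows([
  [25, 2, 0, 0],
  [50, 3, 0, 0],
  [70, 5, 0, 0],
  [75, 5, 0, 0],
  [75, 5, 0, 0],
])

```text
time: 31.6
tcp_pos: [0.5408, 0.0789, 0.1594]
ee_rot: [[-0.003, 1.0, -0.009], [0.999, 0.003, -0.044], [-0.044, -0.009, -0.999]]
force: [0.5, -0.5, -0.9]
finger_gap: 0.261
```

```bash
python3 -c "
from h import *
go([.535,.075,.16],.005)
c=snap('wrist','w26'); cv2.imwrite('pics/w26b.png',cv2.resize(c['img'][:,:,::-1],None,fx=1.4,fy=1.4,interpolation=2))"
```

```text
t 31.6 tcp [0.5408 0.0789 0.1594] head 0.0028 F [ 0.46 -0.46 -0.91] gap 0.261
shift [-3.9 -5.8 -0.3] turn -0.002 tilt [-0.009 -0.044 -0.999]
```

View pics/w26b.png

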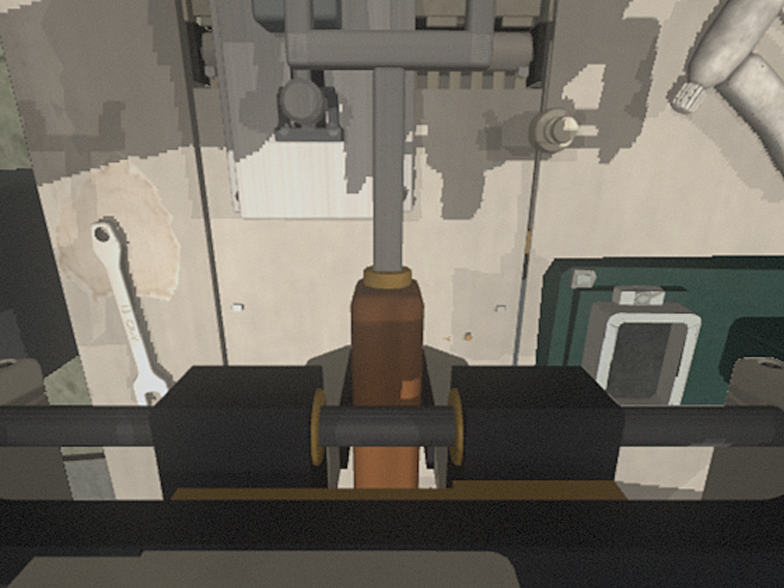

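```bash
python3 -c "
from h import *
i=load('w26')['img'][40:110,180:265,::-1]; i=np.clip(i.astype(float)*1.6,0,255).astype(np.uint8); cv2.imwrite('pics/w26c.png',cv2.resize(i,None,fx=8,fy=8,interpolation=2))"
```

```text
(no output)
```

View pics/w26c.png

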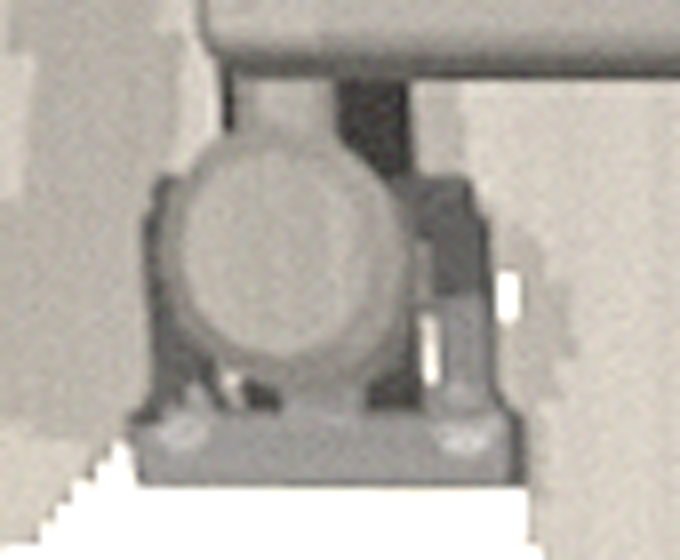

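```bash
python3 -c "
from m import *
c=load('w26'); O=(180,40)
h=P(c,*O,[(290,245)],.068,8)[0]; hd=P(c,*O,[(290,125),(290,365),(170,250),(408,250)],.068,8)
b=P(c,*O,[(140,485),(523,485)],.046,8); j=P(c,*O,[(170,178),(465,178)],.046,8)
print('head',h,hd.round(4).tolist(),'mean',hd[:2].mean(0),hd[2:].mean(0)); print('back',b.round(4).tolist(),'jaws',j.round(4).tolist()); print('back->shaft mm',(hd[:2].mean(0)[1]-b[:,1].mean())*1000, 'jaw->shaft',(j[:,1].mean()-hd[:2].mean(0)[1])*1000)
"
```

```text
head [0.49335034 0.18717324] [[0.494, 0.1975], [0.4927, 0.1765], [0.4818, 0.1867], [0.5046, 0.1868]] mean [0.49334119 0.1870219 ] [0.4932231  0.18673442]
back [[0.4718, 0.1655], [0.5128, 0.1656]] jaws [[0.4773, 0.1953], [0.5077, 0.1954]]
back->shaft mm 21.43889709987293 jaw->shaft 8.341827142357205
```

Top view from the wrist: back edge to shaft axis is 21.4 mm (home is 21) and the jaws have closed round the neck, so the clip is home. Now I'll return the fork to the mat.

```bash
python3 -c "
from h import *
go([.495,-.12,.15],-.1)"
```

```text
t 31.65 tcp [0.5409 0.0774 0.1593] head 0.001 F [ 0.34 -0.03 -2.05] gap 0.258
shift [-196.7  -46.    18.6] turn 0.101 tilt [-0.01  -0.045 -0.999]
```

play_rows([
  [-35, -15, 2, 0.01],
  [-75, -26, 3, 0.03],
  [-115, -36, 5, 0.05],
  [-155, -42, 7, 0.08],
  [-197, -46, 9, 0.1],
])

```text
time: 32.15
tcp_pos: [0.4936, -0.1231, 0.1597]
ee_rot: [[0.101, 0.995, -0.01], [0.994, -0.102, -0.046], [-0.047, -0.005, -0.999]]
force: [1.5, -0.2, -1.4]
finger_gap: 0.256
```

```bash
python3 -c "
from h import *
go([.4825,-.320,.06],-.293)"
```

```text
t 32.15 tcp [ 0.4936 -0.1231  0.1597] head -0.1019 F [ 1.53 -0.24 -1.4 ] gap 0.256
shift [-192.1    9.5  108.8] turn 0.191 tilt [-0.01  -0.046 -0.999]
```

play_rows([
  [-40, 2, 10, 0.04],
  [-80, 4, 25, 0.08],
  [-120, 6, 45, 0.12],
  [-160, 8, 60, 0.16],
  [-192, 10, 75, 0.19],
])

```text
time: 32.65
tcp_pos: [0.481, -0.3232, 0.093]
ee_rot: [[0.293, 0.956, -0.012], [0.955, -0.293, -0.048], [-0.049, 0.003, -0.999]]
force: [0.8, 0.6, -2.2]
finger_gap: 0.26
```

play_rows([
  [0, 0, 0, 0],
  [0, 0, 0, 0],
  [0, 0, 0, 0],
  [0, 0, 0, 0],
  [0, 0, 0, 0],
])

```text
time: 33.15
tcp_pos: [0.4817, -0.322, 0.0936]
ee_rot: [[0.291, 0.957, -0.011], [0.956, -0.291, -0.048], [-0.049, 0.004, -0.999]]
force: [-0.1, 0.8, -1.8]
finger_gap: 0.256
```

```bash
python3 -c "
from h import *
go([.4825,-.320,.004],-.28)
s=env.sense();print(s['ee_rot'])"
```

```text
t 33.15 tcp [ 0.4817 -0.322   0.0936] head -0.2953 F [-0.1   0.76 -1.77] gap 0.256
shift [ 6.5 -0.1 89.4] turn -0.015 tilt [-0.011 -0.048 -0.999]
[[ 0.29085022  0.95670625 -0.01092229]
 [ 0.95550208 -0.29103347 -0.04811748]
 [-0.04921305  0.0035587  -0.99878196]]
```

play_rows([
  [1, 0, 20, 0],
  [3, 0, 45, 0],
  [5, 0, 68, 0],
  [6, 0, 82, 0],
  [6, 0, 89, 0],
])

```text
time: 33.65
tcp_pos: [0.4822, -0.3195, 0.0034]
ee_rot: [[0.29, 0.957, -0.012], [0.956, -0.29, -0.047], [-0.049, 0.002, -0.999]]
force: [0.4, 1.3, -1.1]
finger_gap: 0.257
```

play_rows([
  [0, 0, 2, 0],
  [0, 0, 5, 0],
  [0, 0, 8, 0],
  [0, 0, 10, 0],
  [0, 0, 10, 0],
])

```text
time: 34.15
tcp_pos: [0.4821, -0.3201, -0.0064]
ee_rot: [[0.29, 0.957, -0.012], [0.956, -0.29, -0.047], [-0.049, 0.002, -0.999]]
force: [-0.2, 0.2, -1.6]
finger_gap: 0.259
```

```bash
python3 -c "
from h import *
go([.4825,-.320,-.0065],-.29)"
```

```text
t 34.15 tcp [ 0.4821 -0.3201 -0.0064] head -0.2942 F [-0.21  0.15 -1.62] gap 0.259
shift [0.2 0.4 0. ] turn -0.004 tilt [-0.012 -0.047 -0.999]
```

Not touching yet; a little lower, then release.

play_rows([
  [0, 0, 0.5, 0],
  [0, 0, 1, 0],
  [0, 0, 1.3, 0],
  [0, 0, 1.5, 0],
  [0, 0, 1.5, 0],
])

```text
time: 34.65
tcp_pos: [0.4823, -0.3205, -0.0071]
ee_rot: [[0.29, 0.957, -0.012], [0.956, -0.29, -0.048], [-0.049, 0.003, -0.999]]
force: [-1.5, 1.1, 7.3]
finger_gap: 0.258
```

play_rows([
  [0, 0, -0.5, 0],
  [0, 0, -0.5, 0],
  [0, 0, -0.5, 0],
  [0, 0, -0.5, 0],
  [0, 0, -0.5, 0],
], claw=-1, force=3)

```text
time: 35.15
tcp_pos: [0.4822, -0.3204, -0.0068]
ee_rot: [[0.29, 0.957, -0.012], [0.956, -0.29, -0.048], [-0.049, 0.002, -0.999]]
force: [-1.3, 0.6, -2.1]
finger_gap: 0.259
```

play_rows([
  [0, 0, 0, 0],
  [0, 0, 0, 0],
  [0, 0, 0, 0],
  [0, 0, 0, 0],
  [0, 0, 0, 0],
], claw=1)

```text
time: 35.65
tcp_pos: [0.4822, -0.3204, -0.0067]
ee_rot: [[0.29, 0.957, -0.012], [0.956, -0.29, -0.048], [-0.049, 0.003, -0.999]]
force: [-0.9, 0.6, 0.1]
finger_gap: 0.648
```

play_rows([
  [0, 0, 0, 0],
  [0, 0, 0, 0],
  [0, 0, 0, 0],
  [0, 0, 0, 0],
  [0, 0, 0, 0],
])

```text
time: 36.15
tcp_pos: [0.4822, -0.3204, -0.0067]
ee_rot: [[0.29, 0.957, -0.012], [0.956, -0.29, -0.048], [-0.049, 0.003, -0.999]]
force: [0.0, -1.0, -0.0]
finger_gap: 0.994
```

play_rows([
  [0, 0, 0, 0],
  [0, 0, 0, 0],
  [0, 0, 0, 0],
  [0, 0, 0, 0],
  [0, 0, 0, 0],
])

```text
time: 36.65
tcp_pos: [0.4822, -0.3204, -0.0067]
ee_rot: [[0.29, 0.957, -0.012], [0.956, -0.29, -0.048], [-0.049, 0.003, -0.999]]
force: [-0.4, -0.3, -0.6]
finger_gap: 1.0
```

play_rows([
  [0, 0, -10, 0],
  [1, 0, -35, 0],
  [3, 0, -70, 0],
  [5, 0, -110, 0],
  [7, 0, -150, 0],
])

```text
time: 37.15
tcp_pos: [0.4859, -0.3059, 0.1447]
ee_rot: [[0.289, 0.957, -0.012], [0.956, -0.29, -0.048], [-0.049, 0.002, -0.999]]
force: [1.2, -0.8, 0.5]
finger_gap: 1.0
```

play_rows([
  [0, 0, -5, 0],
  [0, 0, -10, 0],
  [0, 0, -10, 0],
  [0, 0, -10, 0],
  [0, 0, -10, 0],
])

```text
time: 37.65
tcp_pos: [0.485, -0.3052, 0.1532]
ee_rot: [[0.289, 0.957, -0.014], [0.956, -0.29, -0.046], [-0.048, -0.0, -0.999]]
force: [0.6, -0.5, 0.0]
finger_gap: 1.003
```

```bash
python3 -c "
from h import *
c=snap('wrist','w30'); cv2.imwrite('pics/w30b.png',c['img'][:,:,::-1])
s=snap('scene','s30'); cv2.imwrite('pics/s30b.png',cv2.resize(s['img'][130:330,170:440,::-1],None,fx=2.9,fy=2.9,interpolation=2))
go([.48,-.32,.16],-.29)"
```

```text
t 37.75 tcp [ 0.4853 -0.3052  0.1535] head -0.2938 F [-0.19 -0.42  0.22] gap 0.998
shift [-16.   -0.8  -5.7] turn -0.004 tilt [-0.014 -0.046 -0.999]
```

View pics/w30b.png

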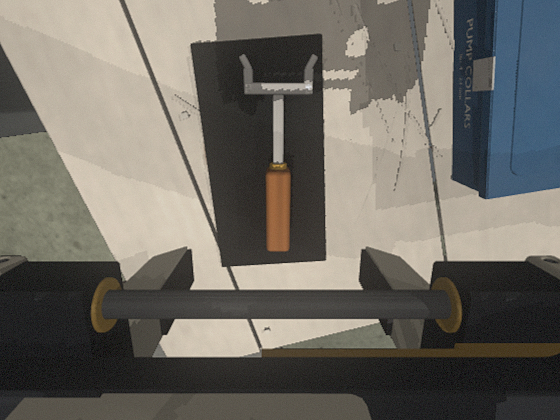

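View pics/s30b.png

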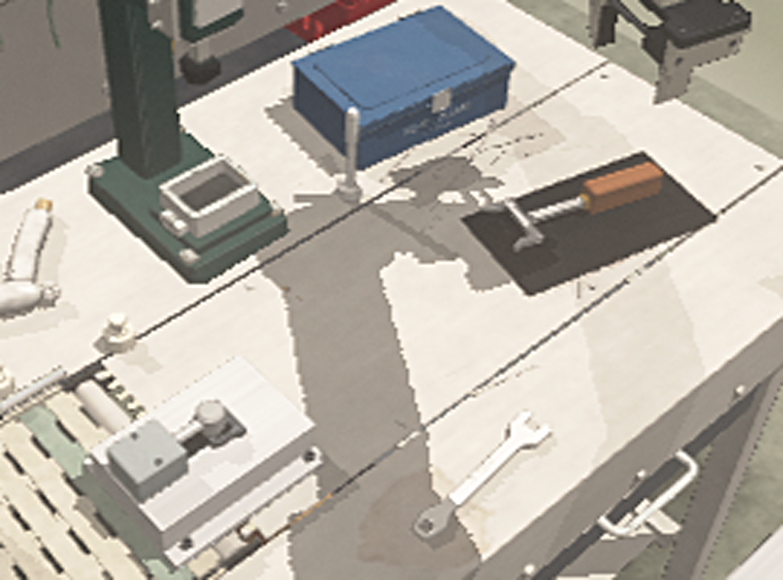

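The fork lies flat on the mat (wrist view 245–318, 55–250), the clip is on the shaft, and the bystanders haven't moved. The gripper is clear of everything, so I'm handing in.

```bash
python3 -c "
from h import *
print(env.finish_job())"
```

```text
the job is handed in; nothing more can be done
None
```

The clip is pushed onto the shaft groove with the fork and looks fully home. The fork is back flat on the mat and released, and I handed in at about 38 s.

**Clip seat:**
- **Snap:** the push peaked at about 15 N, then fell to about 3 N as the clip jumped forward.
- **Check at the stop:** a follow-up of about 10 N moved it no further.
- **Measurements:** the top view from the wrist camera put the clip's back edge 21.4 mm from the shaft axis (21 mm is home). The scene and side views suggested it might be about 1 mm short, which is within their error.

**Fork and other things:** the last pictures show the fork lying on the mat where it started and the gripper clear. The bystanders in view had not moved.

**What went wrong or disagreed:**
- **First grasp:** it closed on air. The cameras put the fingertips about 17 mm above the reported TCP, not 22 mm below it as `env.tips_ahead` says, so I set grasp heights by vision.
- **First pushes:** two jammed at the mouth of the groove, at up to about 17 N, because the clip sat off the shaft's line. I backed off and centred the fork; one more push stopped at about 13 N, and after a second correction it went in.
- **Tool tilt:** the tool tipped about 0.05 rad under the pushing and stayed that way, so the fork settled the last 2 mm or so when I let go.

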